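Clear the slide warmer and rack the test tiles

TASK

First pick the used cuvettes off the slide warmer and drop them in the yellow waste bin. Then slide each thin glass test tile, long way out, over the warmer's edge towards the drying rack until a good third of it overhangs, pick it up there by the overhanging end (do not lift a tile or carry it over the middle of the warmer, and do not let one fall to the bench) and lay it flat across both bars of the rack, square to the bars and about centred on them, the tiles side by side without overlapping. Leave the jar, the bottle and the marker pen where they are.

Things in the scene. Friction and masses are not known exactly. Their poses are not given: they have to be found in the camera images.
- warmer_edge (a point): Slide warmer (off, cold): fixed plate, black top 280 x 280 mm, white sides, 45 mm high, nothing beyond its edges. This point: middle of its top edge on the side towards the rack; x runs along that edge (140 mm to either end), y points from the edge inward over the plate (280 mm deep), z up.
- rack_top (a point): Drying rack, fixed: two level steel bars (6 x 6 mm, 260 mm long) between upright end plates, open underneath, base plate 3 mm thick on the bench. This point: middle of the rack at the height of the bars' upper faces, 50 mm above the bench; x along the bars, y across them (bar centre lines at y = +22 and -22 mm). Three tiles fit side by side along x, 80 mm apart.
- bin: Yellow open-topped waste bin, fixed, outside 110 (x) x 120 (y) x 90 mm high, walls 4 mm. Origin: centre of its underside; z up. It and a blue box of pipette tips (110 x 85 x 68 mm) exchange places from start to start.
- jar_mid (a point): Bystander: small amber jar, diameter 54, 60 mm high, loose; point at its centre.
- flask_mid (a point): Bystander: white bottle, diameter 50, 100 mm high, loose; point at its centre.
- marker_mid (a point): Bystander: marker pen 130 x 12 x 12 mm, lying loose on the bench; point at its centre, x along it.
- tile0_mid (a point): Test tile: flat white glass plate with three grey rings, 36 (x) x 100 (y, its long way) x 2.5 mm thick, about 22 g, loose, lying flat on the warmer; too thin to be pinched while it lies wholly on the plate, but it slides when pressed from above and dragged. Point at its centre (half-way up), z up. May be absent.
- tile1_mid (a point): Test tile: flat white glass plate with three grey rings, 36 (x) x 100 (y, its long way) x 2.5 mm thick, about 22 g, loose, lying flat on the warmer; too thin to be pinched while it lies wholly on the plate, but it slides when pressed from above and dragged. Point at its centre (half-way up), z up. May be absent.
- tile2_mid (a point): Test tile: flat white glass plate with three grey rings, 36 (x) x 100 (y, its long way) x 2.5 mm thick, about 22 g, loose, lying flat on the warmer; too thin to be pinched while it lies wholly on the plate, but it slides when pressed from above and dragged. Point at its centre (half-way up), z up. May be absent.
- cuv0_mid (a point): Used cuvette: square pale plastic tube 14 x 45 (y, its length) x 14 mm, about 12 g, loose, lying on the warmer between the tiles and the edge. Point at its centre (7 mm above what it lies on). May be absent.
- cuv1_mid (a point): Used cuvette: square pale plastic tube 14 x 45 (y, its length) x 14 mm, about 12 g, loose, lying on the warmer between the tiles and the edge. Point at its centre (7 mm above what it lies on). May be absent.
- cuv2_mid (a point): Used cuvette: square pale plastic tube 14 x 45 (y, its length) x 14 mm, about 12 g, loose, lying on the warmer between the tiles and the edge. Point at its centre (7 mm above what it lies on). May be absent.
- cuv3_mid (a point): Used cuvette: square pale plastic tube 14 x 45 (y, its length) x 14 mm, about 12 g, loose, lying on the warmer between the tiles and the edge. Point at its centre (7 mm above what it lies on). May be absent.
There are look-alikes about, which are no part of the job. What is shaped like the part that bears tile2_mid but red is not meant.

How it is judged:
By the outcome, as a careful person would: the job done as asked, in the order asked, and still so for the second after the job is handed in, with the robot touching nothing.
Of tile0, tile1, tile2 only 2 to 3 are there at a start; the rules pass over those that are not, and their reading is None.
Of cuv0, cuv1, cuv2, cuv3 only 3 to 4 are there at a start; the rules pass over those that are not, and their reading is None.
At some moment in a run one of cuv0, cuv1, cuv2, cuv3 may be knocked a few centimetres aside while the robot is not near it.
It also fails if it takes over 210 s, if anything falls off the work surface, if the arm or the gripper's body presses on something with over 40 N, if the wrist force passes 120 N, or if a joint passes its speed limit or range.

ROBOT

A 6-joint arm with a two-finger parallel gripper is mounted at the origin on the work surface. World frame = base frame: x ahead of the robot, y to its left, z up, the work surface at z = 0. Lengths are in m, angles in rad, forces in N, time in s.
With the tool pointing down it reaches from about 0.425 to 0.95 m from the base axis. Payload 3.5 kg.
Tool frame: the origin (TCP) lies at the very end of the fingers, on their centre line; the grasp point (between the pads) lies 19 mm behind it; z points along the fingers, y is the direction in which the jaws open and shut (so a half turn about z gives the same grasp; the last joint's range is limited). The gripper opens to 85 mm and grips with 20 to 120 N. Pads are 22 mm wide; open, the fingers measure 114 mm over their backs; the gripper's body (76 mm by 85 mm) begins 54 mm behind the grasp point. The pads swing forward as they close: fully open they stand 13 mm farther back than shut.
Start: joints at [-1.321, 0.286, 1.577, -0, 1.279, -0.15], TCP at [0.263, -0.622, 0.231] pointing down, gripper open.
Joint ranges: [-2.77, 2.77], [-0.9, 2.22], [0.21, 2.48], [-1.53, 4.67], [0.24, 2.81], [-2.84, 2.84]. Speed limits (rad/s): [2.79, 2.79, 3.14, 3.14, 3.14, 3.14].

INTERFACE

Orientations are given as a unit quaternion [x, y, z, w].
In Python, from plant import ctrl, eyes, ticket gives the robot as it stands.
- The arm moves only by the tool send_rows, never from a script. Its arguments are lists of equal length, an entry for each row: "translation": the shift along the tool's x, y, z in units of 30 mm (1.0 is 30 mm), a list of three; "rotation": the turn, a rotation vector about the tool's x, y, z in units of 5 degrees (1.0 is 5 degrees), a list of three; "grip": the finger opening in mm, from 0 to 85.4. A call has 1 to 5 rows; each row shifts and turns the commanded pose from where the row before left it, along the tool's axes as they then stand; what a row does not reach is not made up. A row lasts 1/8 s, in which the tool goes at most 62.5 mm and 10.7 degrees, less where a joint would pass 70% of its speed; a pose out of reach is approached as far as the arm can. A call is refused whole if a number of a shift passes 1 or a number of a turn 1, either way. A call with a gripper value outside its range is refused whole. The fingers move at their own pace and stop on an object; "squeeze" is the grip in N (left out, the last holds). Time passes only in rows, so rows that do not move let the fingers close. It gives the time, the measured TCP pose, the force and the opening at its end, in the units of the state.
- ctrl.get_state(): the state, without advancing time (a new reading comes with each control period).
- eyes.read_camera(name): name is "scene" or "top" or "wrist"; returns a dict with "image" (384x512x3 uint8, blue, green, red), "mtx" (3x3 intrinsics, pixels), "xyz" and "orientation" of the camera in the world; the wrist camera has in their place "hand_eye" (4x4, takes a point from camera to tool coordinates, whose origin is the TCP and whose axes are the flange's). Camera axes: x right, y down, z forward; pixel columns grow to the right and rows downward; lengths in m; the calibration is good to about 2 mm. A picture is of the moment at which its call begins: read the wrist's pose just before it. There is no depth.
- ticket.sign_off(): hands the job in, once; it reports no verdict.
The state is a dict: "time": time; "qpos": joint angles; "dq": joint speeds; "joint_efforts": joint torques, N m; "eef_pos": TCP position; "tcp_rot": TCP orientation; "contact_force": force on the tool from outside, world axes, zero at the start; "wrist_torque": the same for the moment, N m; "opening": opening from 0.0 (shut) to 1.0 (fully open).
Only numpy, scipy, OpenCV 4.12 (cv2) and the standard library are available. Lean on these libraries where they do the work, as an engineer would, in place of code of your own. Each camera call takes 0.05 s, during which the arm holds its last target. There are 200 camera calls.

## Working session

There is one attempt and no reset: what is moved stays moved. The work goes in short steps, Python scripts to look and compute and a tool call to move; the robot and the scene stay as the last step left them, time stands still between calls to the robot, and variables do not carry over. Pictures are saved under pics/ and viewed, about 12 in all and at most 16, crops included, and the job is handed in when it is done.

Besides the shell and the picture viewer there is one more tool, called after "Call:" by a JSON object that holds its "name" and its "arguments". send_rows: Moves the arm, as the interface text tells. Its arguments: {"type":"object","properties":{"translation":{"type":"array"},"rotation":{"type":"array"},"grip":{"type":"array"},"squeeze":{"type":"number"}},"required":["translation","rotation","grip"]}

```bash
ls; mkdir -p pics; python3 - <<'E'
from plant import ctrl,eyes
import cv2,numpy as np
s=ctrl.get_state();print(s)
for n in("top","scene"):
    r=eyes.read_camera(n);cv2.imwrite(f"pics/{n}0.png",r["image"]);print(n,r["mtx"],r["xyz"],r["orientation"])
E
```

```text
pics
{'time': 0.0, 'qpos': array([-1.32098394e+00,  2.87205860e-01,  1.57813776e+00, -1.94293165e-05,
        1.27860128e+00, -1.49995606e-01]), 'dq': array([-2.05883260e-03,  6.68584144e-04, -3.13031875e-03, -2.24972830e-04,
       -3.99807614e-05,  1.73395532e-05]), 'joint_efforts': array([-1.14955412e-03, -4.05985129e+01, -2.92625892e+01, -1.99115793e-04,
        5.89300660e-03,  8.45269348e-07]), 'eef_pos': array([ 0.26260329, -0.62112718,  0.22994162]), 'tcp_rot': array([ 9.80084411e-01,  1.98577856e-01, -6.79620824e-05, -1.17419516e-03]), 'contact_force': array([-0.0819119 , -0.30800074, -0.04471825]), 'wrist_torque': array([-0.01023373,  0.00087673,  0.04312451]), 'opening': 0.9956230484569468}
top [[433.41150769   0.         252.5598856 ]
 [  0.         433.41150769 185.9251779 ]
 [  0.           0.           1.        ]] [0.3839998  0.0823546  1.52829105] [ 0.70648533 -0.70592723  0.03625869 -0.03507893]
scene [[361.80433082   0.         251.41496703]
 [  0.         361.80433082 190.99297261]
 [  0.           0.           1.        ]] [ 1.18628557 -0.51960203  0.76777403] [ 0.82350492  0.35517442 -0.18259312 -0.40292745]
```

View pics/top0.png

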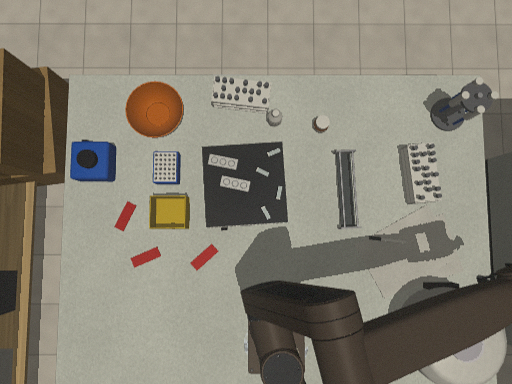

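View pics/scene0.png

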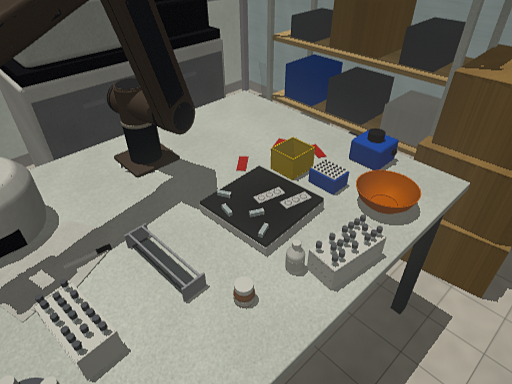

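Top view: black warmer with cols 203–287 and rows 143–227. On it are two white ringed tiles, at (223,161) and (235,184), and four cuvettes, at (274,152), (262,171), (279,192) and (266,213). The rack is at (346,189), the yellow bin at (170,211) and the blue tip box at (166,167).

Look-alikes:
- For tiles: red plates at (125,216), (146,257) and (204,257), which are not meant.
- For the bin: orange bowl at (155,109) and blue tip box.
- For the rack: the vial racks at (240,92) and (421,173).

I choose the white ringed tiles on the black plate, and the small pale bars for the cuvettes.

```bash
cat > h.py <<'E'
import cv2,numpy as np
from scipy.spatial.transform import Rotation as R
from plant import ctrl,eyes
def cam(name):
    s=ctrl.get_state() if name=="wrist" else None
    r=eyes.read_camera(name)
    if name=="wrist":
        T=np.eye(4);T[:3,:3]=R.from_quat(s["tcp_rot"]).as_matrix();T[:3,3]=s["eef_pos"];T=T@np.array(r["hand_eye"])
        A,t=T[:3,:3],T[:3,3]
    else: A,t=R.from_quat(r["orientation"]).as_matrix(),np.array(r["xyz"])
    return r["image"],np.array(r["mtx"]),A,t
def ray(c,px,z):
    _,K,A,t=c
    d=(A@np.linalg.inv(K)@np.c_[np.atleast_2d(px).astype(float),np.ones(len(np.atleast_2d(px)))].T).T
    return t+d*((z-t[2])/d[:,2])[:,None]
def proj(c,P):
    _,K,A,t=c
    q=(K@A.T@(np.atleast_2d(P)-t).T).T
    return q[:,:2]/q[:,2:]
def rects(mask,amin,off=(0,0)):
    for k in cv2.findContours(mask,cv2.RETR_EXTERNAL,cv2.CHAIN_APPROX_NONE)[0]:
        if cv2.contourArea(k)>=amin: yield cv2.boxPoints(cv2.minAreaRect(k))+np.array(off),cv2.contourArea(k)
def show(c,P,name,crop=None,f=1):
    im=c[0].copy()
    x0,y0,x1,y1=crop or (0,0,512,384)
    cv2.imwrite(name,cv2.resize(im[y0:y1,x0:x1],None,fx=f,fy=f,interpolation=cv2.INTER_CUBIC))
def box(c,b,z):
    w=ray(c,b,z)[:,:2];e=w[1]-w[0],w[2]-w[1]
    l=[np.linalg.norm(v) for v in e];m=e[int(l[1]>l[0])]
    return w.mean(0).round(4),np.degrees(np.arctan2(m[1],m[0])).round(1)%180,(np.array(l)*1000).round(0)
E
python3 - <<'E'
from h import *
c=cam("top");im=c[0]
hsv=cv2.cvtColor(im,cv2.COLOR_BGR2HSV)
dark=(hsv[...,2]<70).astype(np.uint8)*255
roi=np.zeros_like(dark);roi[138:232,198:292]=255
dk=cv2.morphologyEx(dark&roi,cv2.MORPH_OPEN,np.ones((5,5)))
for b,a in rects(dk,2000):
    print("warmer",a,box(c,b,.045));print(ray(c,b,.045)[:,:2].round(4))
inner=np.zeros_like(dark);inner[146:224,207:284]=255
br=((hsv[...,2]>90)*255).astype(np.uint8)&inner
for b,a in rects(br,8): print("br",b.mean(0).round(0),a,box(c,b,.0475 if a>120 else .056))
y=cv2.inRange(hsv,(20,120,60),(32,255,255))
for b,a in rects(y,300): print("yellow",b.mean(0).round(0),a,box(c,b,.09))
show(c,0,"pics/t1.png",(200,138,370,236),4.5)
E
```

```text
warmer 5929.0 (array([0.5424, 0.1088]), np.float64(93.7), array([281., 275.]))
[[ 0.6706  0.2579]
 [ 0.6887 -0.0225]
 [ 0.4138 -0.0377]
 [ 0.3965  0.2376]]
br [265. 212.] 43.5 (array([0.4432, 0.0363]), np.float64(26.5), array([14., 45.]))
br [279. 192.] 40.5 (array([ 0.5109, -0.0092]), np.float64(168.5), array([46., 13.]))
br [235. 183.] 293.0 (array([0.5433, 0.1416]), np.float64(77.9), array([ 39., 101.]))
br [262. 172.] 49.0 (array([0.5828, 0.0477]), np.float64(63.3), array([15., 44.]))
br [223. 161.] 291.0 (array([0.619 , 0.1838]), np.float64(78.6), array([ 39., 101.]))
br [274. 152.] 47.0 (array([0.6514, 0.0076]), np.float64(112.1), array([46., 15.]))
yellow [168. 212.] 1228.5 (array([0.4444, 0.3586]), np.float64(90.0), array([130., 109.]))
```

View pics/t1.png

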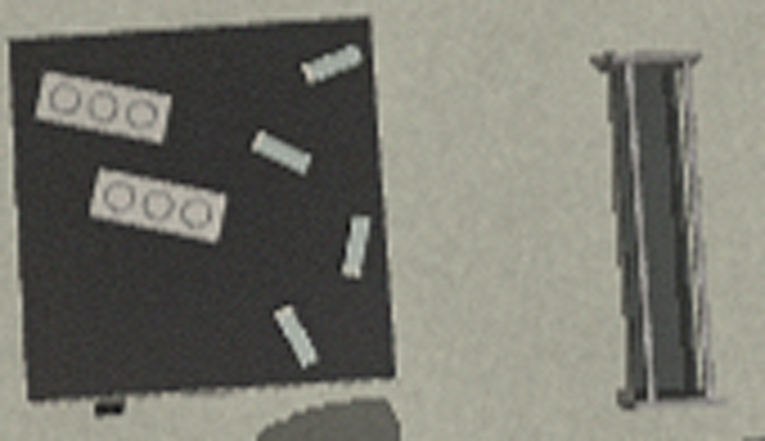

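The close crop confirms the choice: two white ringed tiles and four pale cuvettes on the plate, with the rack bars at crop x≈630–652 and 687–711. Next I work out the rack pose and the first move.

```bash
cat > go.py <<'E'
# python3 go.py x y z yaw : turn first, then shifts in tool axes (units), from the present measured pose
import sys
from h import *
def plan(x,y,z,yaw):
    s=ctrl.get_state();M=R.from_quat(s["tcp_rot"]).as_matrix();p=s["eef_pos"]
    cy=np.degrees(np.arctan2(M[1,1],M[0,1]));d=(yaw-cy+90)%180-90
    d=(yaw-cy+180)%360-180
    a=np.radians(yaw);v=np.array([x,y,z])-p
    ty=np.array([np.cos(a),np.sin(a),0]);tx=np.array([-np.sin(a),np.cos(a),0])
    print("t %.2f pos %s yaw %.1f tilt %.2f | rz %.2f | tx %.2f ty %.2f tz %.2f | F %s op %.3f"%(s["time"],p.round(4),cy,np.degrees(np.arccos(-M[2,2])),-d/5,v@tx/.03,v@ty/.03,-v[2]/.03,s["contact_force"].round(1),s["opening"]))
if __name__=="__main__": plan(*map(float,sys.argv[1:5]))
E
python3 go.py .4432 .0363 .12 -63.5
python3 - <<'E'
from h import *
c=cam("top")
P=np.array([[630,62],[652,400],[687,62],[711,400]])/4.5+[200,138]-.4
w=ray(c,P,.05)[:,:2];print(w.round(4),w.mean(0),[np.degrees(np.arctan2(*(w[i]-w[i+1])[::-1])) for i in(0,2)])
E
```

```text
t 0.15 pos [ 0.2626 -0.6213  0.2302] yaw -67.1 tilt 0.11 | rz -0.72 | tx 15.17 ty -16.93 tz 3.67 | F [ 0.2  0.3 -0.1] op 1.000
[[ 0.654  -0.2209]
 [ 0.3955 -0.2325]
 [ 0.6541 -0.2647]
 [ 0.3955 -0.277 ]] [ 0.52477167 -0.24878294] [np.float64(2.560646468135207), np.float64(2.7263638730537227)]
```

Call:
{"name": "send_rows", "arguments": {"translation": [[0, 0, 0], [0.89, -0.995, 0], [0.89, -0.995, 0], [0.89, -0.995, 0], [0.89, -0.995, 0]], "rotation": [[0, 0, -0.72], [0, 0, 0], [0, 0, 0], [0, 0, 0], [0, 0, 0]], "grip": [45, 45, 45, 45, 45], "squeeze": 30}}

```text
time: 0.82
eef_pos: [0.3052, -0.4658, 0.2311]
tcp_rot: [0.973, 0.229, 0.0, -0.0]
contact_force: [0.3, 0.0, 1.1]
opening: 0.526
```

Call:
{"name": "send_rows", "arguments": {"translation": [[0.89, -0.995, 0], [0.89, -0.995, 0], [0.89, -0.995, 0], [0.89, -0.995, 0], [0.89, -0.995, 0]], "rotation": [[0, 0, 0], [0, 0, 0], [0, 0, 0], [0, 0, 0], [0, 0, 0]], "grip": [45, 45, 45, 45, 45]}}

```text
time: 1.45
eef_pos: [0.358, -0.2727, 0.2313]
tcp_rot: [0.973, 0.229, 0.0, 0.0]
contact_force: [0.5, -0.6, 0.0]
opening: 0.529
```

Call:
{"name": "send_rows", "arguments": {"translation": [[0.89, -0.995, 0], [0.89, -0.995, 0], [0.89, -0.995, 0], [0.89, -0.995, 0], [0.89, -0.995, 0]], "rotation": [[0, 0, 0], [0, 0, 0], [0, 0, 0], [0, 0, 0], [0, 0, 0]], "grip": [45, 45, 45, 45, 45]}}

```text
time: 2.08
eef_pos: [0.4108, -0.0796, 0.2313]
tcp_rot: [0.973, 0.229, 0.0, 0.0]
contact_force: [0.5, -0.2, -0.3]
opening: 0.527
```

Call:
{"name": "send_rows", "arguments": {"translation": [[0.89, -0.995, 0], [0.89, -0.995, 0], [0.89, -0.995, 0], [0, 0, 1], [0, 0, 1]], "rotation": [[0, 0, 0], [0, 0, 0], [0, 0, 0], [0, 0, 0], [0, 0, 0]], "grip": [45, 45, 45, 45, 45]}}

```text
time: 2.7
eef_pos: [0.4427, 0.0356, 0.171]
tcp_rot: [0.973, 0.23, 0.001, 0.0]
contact_force: [1.1, -0.7, 0.6]
opening: 0.528
```

```bash
python3 go.py .4432 .0363 .047 -63.5
python3 - <<'E'
from h import *
c=cam("wrist");cv2.imwrite("pics/w1.png",c[0])
for P in ([.4432,.0363,.059],[.5109,-.0092,.059]): print(proj(c,P))
E
```

```text
t 2.70 pos [0.4427 0.0356 0.171 ] yaw -63.4 tilt 0.08 | rz 0.02 | tx 0.02 ty -0.01 tz 4.13 | F [ 1.1 -0.7  0.6] op 0.528
[[251.09047859 186.49193437]]
[[343.89312344 136.380313  ]]
```

View pics/w1.png

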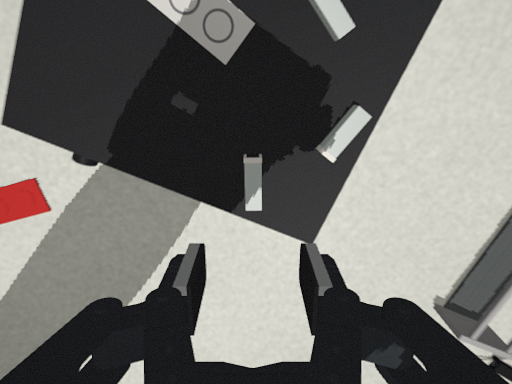

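Wrist view: the cuvette is centred at (254,183) and was predicted at (251,186), so it lines up. The next one is at (345,132).

Call:
{"name": "send_rows", "arguments": {"translation": [[0, 0, 1], [0, 0, 1], [0, 0, 1], [0, 0, 0.8], [0, 0, 0.3]], "rotation": [[0, 0, 0], [0, 0, 0], [0, 0, 0], [0, 0, 0], [0, 0, 0]], "grip": [45, 45, 45, 45, 45]}}

```text
time: 3.38
eef_pos: [0.4416, 0.035, 0.0474]
tcp_rot: [0.973, 0.229, -0.001, -0.0]
contact_force: [0.6, -0.2, -0.0]
opening: 0.528
```

Call:
{"name": "send_rows", "arguments": {"translation": [[0, 0, 0], [0, 0, 0], [0, 0, 0], [0, 0, 0], [0, 0, 0]], "rotation": [[0, 0, 0], [0, 0, 0], [0, 0, 0], [0, 0, 0], [0, 0, 0]], "grip": [8, 8, 8, 8, 8]}}

```text
time: 4.0
eef_pos: [0.4435, 0.0348, 0.0495]
tcp_rot: [0.973, 0.229, 0.001, 0.0]
contact_force: [-1.0, -0.3, 6.3]
opening: 0.155
```

Call:
{"name": "send_rows", "arguments": {"translation": [[0, 0, -1], [0, 0, -1], [0, 0, -1], [0, 0, -1], [0, 0, 0]], "rotation": [[0, 0, 0], [0, 0, 0], [0, 0, 0], [0, 0, 0], [0, 0, 0]], "grip": [8, 8, 8, 8, 8]}}

```text
time: 4.62
eef_pos: [0.444, 0.0347, 0.1707]
tcp_rot: [0.973, 0.229, 0.003, 0.001]
contact_force: [1.0, 0.2, 0.4]
opening: 0.147
```

```bash
python3 go.py .444 .363 .10 -63.5
```

```text
t 4.62 pos [0.444  0.0347 0.1707] yaw -63.5 tilt 0.32 | rz 0.00 | tx 4.88 ty -9.79 tz 2.36 | F [1.  0.2 0.4] op 0.147
```

Call:
{"name": "send_rows", "arguments": {"translation": [[0.49, -0.98, 0], [0.49, -0.98, 0], [0.49, -0.98, 0], [0.49, -0.98, 0], [0.49, -0.98, 0]], "rotation": [[0, 0, 0], [0, 0, 0], [0, 0, 0], [0, 0, 0], [0, 0, 0]], "grip": [8, 8, 8, 8, 8]}}

```text
time: 5.25
eef_pos: [0.4414, 0.2001, 0.1662]
tcp_rot: [0.973, 0.229, -0.002, -0.0]
contact_force: [-0.2, 0.0, -1.1]
opening: 0.151
```

Call:
{"name": "send_rows", "arguments": {"translation": [[0.49, -0.98, 0], [0.49, -0.98, 0], [0.49, -0.98, 0], [0.49, -0.98, 0], [0.49, -0.98, 0]], "rotation": [[0, 0, 0], [0, 0, 0], [0, 0, 0], [0, 0, 0], [0, 0, 0]], "grip": [8, 8, 8, 8, 8]}}

```text
time: 5.88
eef_pos: [0.4417, 0.3642, 0.1659]
tcp_rot: [0.973, 0.229, -0.002, 0.001]
contact_force: [0.8, 0.3, 0.3]
opening: 0.154
```

Call:
{"name": "send_rows", "arguments": {"translation": [[0, 0, 1], [0, 0, 1], [0, 0, 0.9], [0, 0, 0], [0, 0, 0]], "rotation": [[0, 0, 0], [0, 0, 0], [0, 0, 0], [0, 0, 0], [0, 0, 0]], "grip": [8, 8, 8, 8, 45]}}

```text
time: 6.5
eef_pos: [0.4429, 0.3637, 0.0814]
tcp_rot: [0.973, 0.229, -0.0, 0.0]
contact_force: [0.2, -0.2, 0.3]
opening: 0.351
```

Call:
{"name": "send_rows", "arguments": {"translation": [[0, 0, 0], [0, 0, 0], [0, 0, -1], [0, 0, -1], [0, 0, -1]], "rotation": [[0, 0, 0], [0, 0, 0], [0, 0, 0], [0, 0, 1], [0, 0, 1]], "grip": [45, 45, 45, 45, 45]}}

```text
time: 7.12
eef_pos: [0.4429, 0.3637, 0.173]
tcp_rot: [0.99, 0.142, 0.001, -0.0]
contact_force: [-0.2, -1.1, -0.3]
opening: 0.526
```

Call:
{"name": "send_rows", "arguments": {"translation": [[0, 0, 0], [0, 0, 0], [0, 0, 0], [0, 0, 0], [0, 0, 0]], "rotation": [[0, 0, 1], [0, 0, 1], [0, 0, 1], [0, 0, 1], [0, 0, 1]], "grip": [45, 45, 45, 45, 45]}}

```text
time: 7.75
eef_pos: [0.443, 0.3637, 0.1721]
tcp_rot: [0.997, -0.075, 0.001, -0.0]
contact_force: [-0.3, -0.4, 0.3]
opening: 0.528
```

```bash
python3 go.py .5109 -.0095 .17 -101.5
cat > cuv.py <<'E'
from h import *
def go():
    c=cam("top");im=c[0]
    hsv=cv2.cvtColor(im,cv2.COLOR_BGR2HSV);inner=np.zeros(im.shape[:2],np.uint8)
    inner[138:235,200:292]=255
    Q=proj(c,[[.6887,-.0225,.045],[.4138,-.0377,.045],[.3965,.2376,.045],[.6706,.2579,.045]])
    m=np.zeros_like(inner);cv2.fillConvexPoly(m,Q.round().astype(int),255);m=cv2.erode(m,np.ones((3,3)))
    br=((hsv[...,2]>90)*255).astype(np.uint8)&m
    for b,a in rects(br,8): print("br",b.mean(0).round(0),a,box(c,b,.0475 if a>120 else .056))
    y=cv2.inRange(hsv,(20,120,60),(32,255,255))
    return c
c=go()
E
python3 cuv.py; python3 - <<'E'
from h import *
c=cam("wrist");cv2.imwrite("pics/w2.png",c[0]);print(proj(c,[.444,.363,.09]))
E
```

```text
t 7.75 pos [0.443  0.3637 0.1721] yaw -98.7 tilt 0.08 | rz 0.57 | tx 4.70 ty 11.74 tz 0.07 | F [-0.3 -0.4  0.3] op 0.528
br [279. 192.] 40.5 (array([ 0.5109, -0.0092]), np.float64(168.5), array([46., 13.]))
br [235. 183.] 292.0 (array([0.5432, 0.1415]), np.float64(78.7), array([ 39., 101.]))
br [262. 172.] 48.0 (array([0.5828, 0.0477]), np.float64(63.3), array([15., 44.]))
br [223. 161.] 291.0 (array([0.619 , 0.1838]), np.float64(78.6), array([ 39., 101.]))
br [274. 152.] 46.5 (array([0.6513, 0.0079]), np.float64(112.1), array([46., 15.]))
[[252.38485858 199.04738161]]
```

View pics/w2.png

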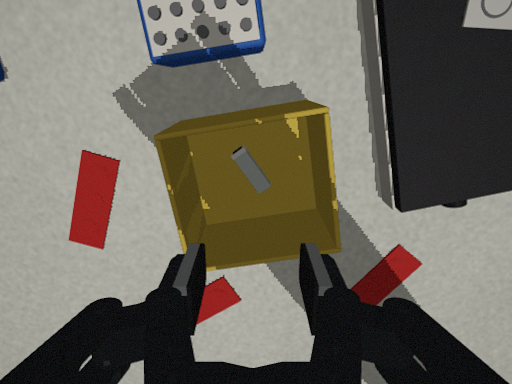

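The cuvette lies in the bin at (251,170). The other three are unmoved. Next is B.

Call:
{"name": "send_rows", "arguments": {"translation": [[0, 0, 0], [0.39, 0.98, 0], [0.39, 0.98, 0], [0.39, 0.98, 0], [0.39, 0.98, 0]], "rotation": [[0, 0, 0.57], [0, 0, 0], [0, 0, 0], [0, 0, 0], [0, 0, 0]], "grip": [45, 45, 45, 45, 45]}}

```text
time: 8.48
eef_pos: [0.4658, 0.2382, 0.1719]
tcp_rot: [0.995, -0.098, 0.001, -0.0]
contact_force: [0.3, 1.2, 0.9]
opening: 0.522
```

Call:
{"name": "send_rows", "arguments": {"translation": [[0.39, 0.98, 0], [0.39, 0.98, 0], [0.39, 0.98, 0], [0.39, 0.98, 0], [0.39, 0.98, 0]], "rotation": [[0, 0, 0], [0, 0, 0], [0, 0, 0], [0, 0, 0], [0, 0, 0]], "grip": [45, 45, 45, 45, 45]}}

```text
time: 9.1
eef_pos: [0.4943, 0.0825, 0.1719]
tcp_rot: [0.995, -0.098, 0.001, -0.0]
contact_force: [0.7, -0.3, 0.3]
opening: 0.524
```

Call:
{"name": "send_rows", "arguments": {"translation": [[0.39, 0.98, 0], [0.39, 0.98, 0], [0.39, 0.98, 0], [0, 0, 0], [0, 0, 0]], "rotation": [[0, 0, 0], [0, 0, 0], [0, 0, 0], [0, 0, 0], [0, 0, 0]], "grip": [45, 45, 45, 45, 45]}}

```text
time: 9.72
eef_pos: [0.5109, -0.0095, 0.1715]
tcp_rot: [0.995, -0.099, 0.0, -0.0]
contact_force: [-0.3, 0.4, 0.1]
opening: 0.526
```

```bash
python3 go.py .5109 -.0095 .05 -101.5
```

```text
t 9.72 pos [ 0.5109 -0.0095  0.1715] yaw -101.3 tilt 0.02 | rz 0.04 | tx -0.00 ty 0.00 tz 4.05 | F [-0.3  0.4  0.1] op 0.526
```

Call:
{"name": "send_rows", "arguments": {"translation": [[0, 0, 1], [0, 0, 1], [0, 0, 1], [0, 0, 0.8], [0, 0, 0.2]], "rotation": [[0, 0, 0], [0, 0, 0], [0, 0, 0], [0, 0, 0], [0, 0, 0]], "grip": [45, 45, 45, 45, 45]}}

```text
time: 10.35
eef_pos: [0.5095, -0.0085, 0.0497]
tcp_rot: [0.995, -0.098, -0.002, -0.0]
contact_force: [-0.1, -0.6, 0.3]
opening: 0.527
```

Call:
{"name": "send_rows", "arguments": {"translation": [[0, 0, 0], [0, 0, 0], [0, 0, 0], [0, 0, 0], [0, 0, 0]], "rotation": [[0, 0, 0], [0, 0, 0], [0, 0, 0], [0, 0, 0], [0, 0, 0]], "grip": [8, 8, 8, 8, 8]}}

```text
time: 10.98
eef_pos: [0.5121, -0.01, 0.0526]
tcp_rot: [0.995, -0.099, 0.001, -0.0]
contact_force: [-0.8, 0.9, 5.5]
opening: 0.148
```

Call:
{"name": "send_rows", "arguments": {"translation": [[0, 0, -1], [0, 0, -1], [0, 0, -1], [0, 0, -1], [0, 0, 0]], "rotation": [[0, 0, 0], [0, 0, 0], [0, 0, 0], [0, 0, 0], [0, 0, 0]], "grip": [8, 8, 8, 8, 8]}}

```text
time: 11.6
eef_pos: [0.5127, -0.0104, 0.1739]
tcp_rot: [0.995, -0.099, 0.003, 0.0]
contact_force: [-0.3, -0.4, -1.0]
opening: 0.152
```

Call:
{"name": "send_rows", "arguments": {"translation": [[-0.39, -0.98, 0], [-0.39, -0.98, 0], [-0.39, -0.98, 0], [-0.39, -0.98, 0], [-0.39, -0.98, 0]], "rotation": [[0, 0, 0], [0, 0, 0], [0, 0, 0], [0, 0, 0], [0, 0, 0]], "grip": [8, 8, 8, 8, 8]}}

```text
time: 12.22
eef_pos: [0.4813, 0.1465, 0.1693]
tcp_rot: [0.995, -0.099, -0.001, 0.0]
contact_force: [-0.1, -0.3, -0.4]
opening: 0.153
```

Call:
{"name": "send_rows", "arguments": {"translation": [[-0.39, -0.98, 0], [-0.39, -0.98, 0], [-0.39, -0.98, 0], [-0.39, -0.98, 0], [-0.39, -0.98, 0]], "rotation": [[0, 0, 0], [0, 0, 0], [0, 0, 0], [0, 0, 0], [0, 0, 0]], "grip": [8, 8, 8, 8, 8]}}

```text
time: 12.85
eef_pos: [0.4529, 0.3018, 0.1691]
tcp_rot: [0.995, -0.099, -0.001, 0.001]
contact_force: [0.9, -1.2, 0.1]
opening: 0.146
```

```bash
python3 go.py .444 .363 .08 -101.5; python3 cuv.py
```

```text
t 12.85 pos [0.4529 0.3018 0.1691] yaw -101.3 tilt 0.18 | rz 0.03 | tx -0.70 ty -1.94 tz 2.97 | F [ 0.9 -1.2  0.1] op 0.146
br [235. 183.] 293.0 (array([0.5433, 0.1416]), np.float64(77.9), array([ 39., 101.]))
br [262. 172.] 49.0 (array([0.5828, 0.0477]), np.float64(63.3), array([15., 44.]))
br [273. 159.] 47.0 (array([0.6271, 0.0094]), np.float64(114.2), array([45., 16.]))
br [223. 161.] 290.0 (array([0.619 , 0.1838]), np.float64(78.6), array([ 39., 101.]))
```

D has been knocked to (.627,.009). B drops now, then C with a narrower opening so the fingers clear D.

Call:
{"name": "send_rows", "arguments": {"translation": [[-0.35, -0.97, 0], [-0.35, -0.97, 0], [0, 0, 1], [0, 0, 1], [0, 0, 0.9]], "rotation": [[0, 0, 0], [0, 0, 0], [0, 0, 0], [0, 0, 0], [0, 0, 0]], "grip": [8, 8, 8, 8, 8]}}

```text
time: 13.52
eef_pos: [0.4438, 0.3616, 0.0813]
tcp_rot: [0.995, -0.099, -0.001, 0.001]
contact_force: [1.1, 0.7, -0.1]
opening: 0.153
```

Call:
{"name": "send_rows", "arguments": {"translation": [[0, 0, 0], [0, 0, 0], [0, 0, 0], [0, 0, -1], [0, 0, -1]], "rotation": [[0, 0, 0], [0, 0, 0], [0, 0, 0], [0, 0, 0], [0, 0, 0]], "grip": [40, 40, 40, 28, 28]}}

```text
time: 14.15
eef_pos: [0.4453, 0.3627, 0.146]
tcp_rot: [0.995, -0.099, 0.0, -0.0]
contact_force: [0.3, 0.7, 0.8]
opening: 0.325
```

Call:
{"name": "send_rows", "arguments": {"translation": [[0, 0, -1], [0, 0, 0], [0, 0, 0], [0, 0, 0], [0, 0, 0]], "rotation": [[0, 0, -1], [0, 0, -1], [0, 0, -1], [0, 0, -1], [0, 0, -1]], "grip": [28, 28, 28, 28, 28]}}

```text
time: 14.78
eef_pos: [0.4455, 0.3628, 0.1758]
tcp_rot: [0.993, 0.12, 0.001, -0.0]
contact_force: [0.7, 1.1, -0.3]
opening: 0.327
```

Call:
{"name": "send_rows", "arguments": {"translation": [[0, 0, 0], [0, 0, 0], [0, 0, 0], [0, 0, 0], [0, 0, 0]], "rotation": [[0, 0, -1], [0, 0, -1], [0, 0, -1], [0, 0, -1], [0, 0, -1]], "grip": [28, 28, 28, 28, 28]}}

```text
time: 15.4
eef_pos: [0.4455, 0.3628, 0.1758]
tcp_rot: [0.943, 0.332, 0.001, -0.0]
contact_force: [0.2, 0.1, -1.0]
opening: 0.323
```

Call:
{"name": "send_rows", "arguments": {"translation": [[0, 0, 0], [0, 0, 0], [0, 0, 0], [0, 0, 0], [0, 0, 0]], "rotation": [[0, 0, -1], [0, 0, -1], [0, 0, -1], [0, 0, -1], [0, 0, -1]], "grip": [28, 28, 28, 28, 28]}}

```text
time: 16.02
eef_pos: [0.4456, 0.3628, 0.1758]
tcp_rot: [0.849, 0.529, 0.001, 0.0]
contact_force: [0.1, -0.3, -1.1]
opening: 0.32
```

```bash
python3 go.py .5828 .0477 .05 -26.7; python3 cuv.py
```

```text
t 16.02 pos [0.4456 0.3628 0.1758] yaw -26.2 tilt 0.15 | rz 0.10 | tx -7.33 ty 8.81 tz 4.19 | F [ 0.1 -0.3 -1.1] op 0.320
br [235. 183.] 293.0 (array([0.5433, 0.1416]), np.float64(77.9), array([ 39., 101.]))
br [262. 172.] 50.0 (array([0.5828, 0.0477]), np.float64(63.3), array([15., 44.]))
br [273. 159.] 46.5 (array([0.6271, 0.0094]), np.float64(113.5), array([45., 16.]))
br [223. 161.] 290.0 (array([0.619 , 0.1838]), np.float64(78.6), array([ 39., 101.]))
```

Call:
{"name": "send_rows", "arguments": {"translation": [[0, 0, 0], [-0.815, 0.98, 0], [-0.815, 0.98, 0], [-0.815, 0.98, 0], [-0.815, 0.98, 0]], "rotation": [[0, 0, 0.1], [0, 0, 0], [0, 0, 0], [0, 0, 0], [0, 0, 0]], "grip": [28, 28, 28, 28, 28]}}

```text
time: 16.7
eef_pos: [0.5064, 0.2212, 0.175]
tcp_rot: [0.852, 0.523, 0.001, 0.0]
contact_force: [1.3, 0.3, -0.2]
opening: 0.329
```

Call:
{"name": "send_rows", "arguments": {"translation": [[-0.815, 0.98, 0], [-0.815, 0.98, 0], [-0.815, 0.98, 0], [-0.815, 0.98, 0], [-0.815, 0.98, 0]], "rotation": [[0, 0, 0], [0, 0, 0], [0, 0, 0], [0, 0, 0], [0, 0, 0]], "grip": [28, 28, 28, 28, 28]}}

```text
time: 17.32
eef_pos: [0.5824, 0.0455, 0.175]
tcp_rot: [0.852, 0.523, 0.001, 0.0]
contact_force: [-0.1, 0.0, -1.1]
opening: 0.325
```

Call:
{"name": "send_rows", "arguments": {"translation": [[0, 0, 0], [0, 0, 0.8], [0, 0, 0.8]], "rotation": [[0, 0, 0], [0, 0, 0], [0, 0, 0]], "grip": [28, 28, 28]}}

```text
time: 17.7
eef_pos: [0.5818, 0.0475, 0.1265]
tcp_rot: [0.852, 0.523, 0.001, 0.0]
contact_force: [0.1, -0.4, -0.3]
opening: 0.325
```

```bash
python3 go.py .5828 .0477 .05 -26.7
python3 - <<'E'
from h import *
c=cam("wrist");print(proj(c,[[.5828,.0477,.059],[.6271,.0094,.059]]))
h=cv2.cvtColor(c[0],cv2.COLOR_BGR2HSV)[...,2]
m=((h>120)*255).astype(np.uint8);m[240:]=0
for b,a in rects(m,300): print(b.mean(0).round(0),a,box(c,b,.059))
E
```

```text
t 17.70 pos [0.5818 0.0475 0.1265] yaw -26.9 tilt 0.08 | rz -0.04 | tx 0.02 ty 0.03 tz 2.55 | F [ 0.1 -0.4 -0.3] op 0.325
[[252.92733909 206.33829721]
 [335.44065434 225.44139663]]
[334. 222.] 1054.5 (array([0.6272, 0.0118]), np.float64(111.5), array([15., 49.]))
[256. 202.] 1114.0 (array([0.5854, 0.049 ]), np.float64(63.8), array([14., 47.]))
[133. 100.] 8659.0 (array([0.5482, 0.1393]), np.float64(78.3), array([34., 94.]))
[421. 120.] 29236.0 (array([0.6992, 0.0439]), np.float64(77.0), array([100., 152.]))
[221.  28.] 3911.5 (array([0.6153, 0.1526]), np.float64(81.4), array([34., 40.]))
```

Call:
{"name": "send_rows", "arguments": {"translation": [[0.06, 0.05, 0.8], [0, 0, 0.8], [0, 0, 0.7], [0, 0, 0.2], [0, 0, 0]], "rotation": [[0, 0, 0], [0, 0, 0], [0, 0, 0], [0, 0, 0], [0, 0, 0]], "grip": [28, 28, 28, 28, 8]}}

```text
time: 18.38
eef_pos: [0.5839, 0.0482, 0.0517]
tcp_rot: [0.852, 0.524, 0.0, -0.0]
contact_force: [1.0, 0.5, 1.6]
opening: 0.152
```

Call:
{"name": "send_rows", "arguments": {"translation": [[0, 0, 0], [0, 0, 0], [0, 0, 0], [0, 0, -1], [0, 0, -1]], "rotation": [[0, 0, 0], [0, 0, 0], [0, 0, 0], [0, 0, 0], [0, 0, 0]], "grip": [8, 8, 8, 8, 8]}}

```text
time: 19.0
eef_pos: [0.5835, 0.0477, 0.1117]
tcp_rot: [0.852, 0.524, -0.0, -0.0]
contact_force: [1.3, 0.2, -0.3]
opening: 0.15
```

Call:
{"name": "send_rows", "arguments": {"translation": [[0, 0, -1], [0, 0, -1], [0.815, -0.98, 0], [0.815, -0.98, 0], [0.815, -0.98, 0]], "rotation": [[0, 0, 0], [0, 0, 0], [0, 0, 0], [0, 0, 0], [0, 0, 0]], "grip": [8, 8, 8, 8, 8]}}

```text
time: 19.62
eef_pos: [0.5379, 0.1538, 0.1717]
tcp_rot: [0.852, 0.523, 0.0, 0.0]
contact_force: [0.5, -0.0, -0.6]
opening: 0.152
```

Call:
{"name": "send_rows", "arguments": {"translation": [[0.815, -0.98, 0], [0.815, -0.98, 0], [0.815, -0.98, 0], [0.815, -0.98, 0], [0.815, -0.98, 0]], "rotation": [[0, 0, 0], [0, 0, 0], [0, 0, 0], [0, 0, 0], [0, 0, 0]], "grip": [8, 8, 8, 8, 8]}}

```text
time: 20.25
eef_pos: [0.4618, 0.3295, 0.1716]
tcp_rot: [0.852, 0.524, 0.0, 0.0]
contact_force: [-0.1, 0.1, -0.0]
opening: 0.148
```

```bash
python3 go.py .444 .363 .08 -26.7
```

```text
t 20.25 pos [0.4618 0.3295 0.1716] yaw -26.9 tilt 0.03 | rz -0.03 | tx 0.73 ty -1.03 tz 3.05 | F [-0.1  0.1 -0. ] op 0.148
```

Call:
{"name": "send_rows", "arguments": {"translation": [[0.75, -1, 0], [0, 0, 1], [0, 0, 1], [0, 0, 0.9], [0, 0, 0]], "rotation": [[0, 0, 0], [0, 0, 0], [0, 0, 0], [0, 0, 0], [0, 0, 0]], "grip": [8, 8, 8, 8, 8]}}

```text
time: 20.88
eef_pos: [0.4439, 0.361, 0.0819]
tcp_rot: [0.852, 0.524, -0.003, -0.0]
contact_force: [0.4, -0.0, -0.6]
opening: 0.149
```

Call:
{"name": "send_rows", "arguments": {"translation": [[0, 0, 0], [0, 0, 0], [0, 0, 0], [0, 0, -1], [0, 0, -1]], "rotation": [[0, 0, 0], [0, 0, 0], [0, 0, 0], [0, 0, 0], [0, 0, 0]], "grip": [40, 40, 40, 40, 40]}}

```text
time: 21.5
eef_pos: [0.4457, 0.3619, 0.1452]
tcp_rot: [0.852, 0.524, -0.0, -0.0]
contact_force: [-0.4, 0.3, -0.5]
opening: 0.466
```

Call:
{"name": "send_rows", "arguments": {"translation": [[0, 0, -1], [0, 0, 0], [0, 0, 0], [0, 0, 0], [0, 0, 0]], "rotation": [[0, 0, -1], [0, 0, -1], [0, 0, -1], [0, 0, -1], [0, 0, -1]], "grip": [40, 40, 40, 40, 40]}}

```text
time: 22.12
eef_pos: [0.4459, 0.3621, 0.175]
tcp_rot: [0.717, 0.697, 0.0, 0.0]
contact_force: [0.1, -0.9, 1.0]
opening: 0.466
```

Call:
{"name": "send_rows", "arguments": {"translation": [[0, 0, 0], [0, 0, 0], [0, 0, 0], [0, 0, 0], [0, 0, 0]], "rotation": [[0, 0, -1], [0, 0, -1], [0, 0, -1], [0, 0, -1], [0, 0, -1]], "grip": [40, 40, 40, 40, 40]}}

```text
time: 22.75
eef_pos: [0.4459, 0.3621, 0.175]
tcp_rot: [0.55, 0.835, 0.0, 0.0]
contact_force: [0.8, 0.3, -0.3]
opening: 0.469
```

```bash
python3 go.py .6275 .0105 .052 23.1; python3 cuv.py
```

```text
t 22.75 pos [0.4459 0.3621 0.175 ] yaw 23.3 tilt 0.06 | rz 0.04 | tx -13.16 ty 0.97 tz 4.10 | F [ 0.8  0.3 -0.3] op 0.469
br [235. 183.] 292.0 (array([0.5432, 0.1415]), np.float64(78.7), array([ 39., 101.]))
br [273. 159.] 46.5 (array([0.6271, 0.0094]), np.float64(113.5), array([45., 16.]))
br [223. 161.] 291.0 (array([0.619 , 0.1838]), np.float64(78.6), array([ 39., 101.]))
```

14 rows with tx −.94 and ty .07.

Call:
{"name": "send_rows", "arguments": {"translation": [[-0.94, 0.07, 0], [-0.94, 0.07, 0], [-0.94, 0.07, 0], [-0.94, 0.07, 0], [-0.94, 0.07, 0]], "rotation": [[0, 0, 0], [0, 0, 0], [0, 0, 0], [0, 0, 0], [0, 0, 0]], "grip": [40, 40, 40, 40, 40]}}

```text
time: 23.42
eef_pos: [0.5114, 0.2357, 0.1749]
tcp_rot: [0.551, 0.834, 0.0, 0.0]
contact_force: [-0.6, -0.5, 0.6]
opening: 0.467
```

Call:
{"name": "send_rows", "arguments": {"translation": [[-0.94, 0.07, 0], [-0.94, 0.07, 0], [-0.94, 0.07, 0], [-0.94, 0.07, 0], [-0.94, 0.07, 0]], "rotation": [[0, 0, 0], [0, 0, 0], [0, 0, 0], [0, 0, 0], [0, 0, 0]], "grip": [40, 40, 40, 40, 40]}}

```text
time: 24.05
eef_pos: [0.5765, 0.1102, 0.1749]
tcp_rot: [0.551, 0.834, 0.0, 0.0]
contact_force: [-0.8, 0.3, -0.1]
opening: 0.464
```

Call:
{"name": "send_rows", "arguments": {"translation": [[-0.94, 0.07, 0], [-0.94, 0.07, 0], [-0.94, 0.07, 0], [-0.94, 0.07, 0], [0, 0, 0.8]], "rotation": [[0, 0, 0], [0, 0, 0], [0, 0, 0], [0, 0, 0], [0, 0, 0]], "grip": [40, 40, 40, 40, 40]}}

```text
time: 24.68
eef_pos: [0.6309, 0.0084, 0.1533]
tcp_rot: [0.552, 0.834, 0.001, 0.003]
contact_force: [-0.2, -0.4, 0.4]
opening: 0.47
```

Call:
{"name": "send_rows", "arguments": {"translation": [[0, 0, 1], [0, 0, 1], [0, 0, 1], [0, 0, 0.3], [0, 0, 0]], "rotation": [[0, 0, 0], [0, 0, 0], [0, 0, 0], [0, 0, 0], [0, 0, 0]], "grip": [40, 40, 40, 40, 40]}}

```text
time: 25.3
eef_pos: [0.628, 0.0106, 0.0514]
tcp_rot: [0.551, 0.834, -0.0, -0.0]
contact_force: [-0.7, -0.3, -0.5]
opening: 0.466
```

Call:
{"name": "send_rows", "arguments": {"translation": [[0, 0, 0], [0, 0, 0], [0, 0, 0], [0, 0, 0], [0, 0, -1]], "rotation": [[0, 0, 0], [0, 0, 0], [0, 0, 0], [0, 0, 0], [0, 0, 0]], "grip": [8, 8, 8, 8, 8]}}

```text
time: 25.92
eef_pos: [0.6258, 0.0109, 0.079]
tcp_rot: [0.551, 0.835, -0.001, -0.003]
contact_force: [-0.1, -0.7, -1.2]
opening: 0.149
```

Call:
{"name": "send_rows", "arguments": {"translation": [[0, 0, -1], [0, 0, -1], [0, 0, -1], [0.94, -0.07, 0], [0.94, -0.07, 0]], "rotation": [[0, 0, 0], [0, 0, 0], [0, 0, 0], [0, 0, 0], [0, 0, 0]], "grip": [8, 8, 8, 8, 8]}}

```text
time: 26.55
eef_pos: [0.6017, 0.0611, 0.1717]
tcp_rot: [0.551, 0.834, 0.0, 0.0]
contact_force: [-0.4, 0.1, -1.4]
opening: 0.148
```

```bash
python3 go.py .444 .363 .08 23.3; python3 cuv.py
```

```text
t 26.55 pos [0.6017 0.0611 0.1717] yaw 23.1 tilt 0.03 | rz -0.04 | tx 11.32 ty -0.85 tz 3.06 | F [-0.4  0.1 -1.4] op 0.148
br [227. 181.] 100.5 (array([0.5492, 0.1659]), np.float64(82.9), array([38., 50.]))
br [222. 161.] 262.5 (array([0.6194, 0.1854]), np.float64(78.6), array([39., 97.]))
```

Call:
{"name": "send_rows", "arguments": {"translation": [[0.94, -0.07, 0], [0.94, -0.07, 0], [0.94, -0.07, 0], [0.94, -0.07, 0], [0.94, -0.07, 0]], "rotation": [[0, 0, 0], [0, 0, 0], [0, 0, 0], [0, 0, 0], [0, 0, 0]], "grip": [8, 8, 8, 8, 8]}}

```text
time: 27.22
eef_pos: [0.5362, 0.1869, 0.1709]
tcp_rot: [0.551, 0.835, -0.0, -0.0]
contact_force: [0.0, -0.2, -0.3]
opening: 0.148
```

Call:
{"name": "send_rows", "arguments": {"translation": [[0.94, -0.07, 0], [0.94, -0.07, 0], [0.94, -0.07, 0], [0.94, -0.07, 0], [0.94, -0.07, 0]], "rotation": [[0, 0, 0], [0, 0, 0], [0, 0, 0], [0, 0, 0], [0, 0, 0]], "grip": [8, 8, 8, 8, 8]}}

```text
time: 27.85
eef_pos: [0.4712, 0.3124, 0.171]
tcp_rot: [0.551, 0.835, -0.0, -0.0]
contact_force: [0.5, 0.6, 0.3]
opening: 0.15
```

Call:
{"name": "send_rows", "arguments": {"translation": [[0.94, -0.07, 0], [0.94, -0.07, 0], [0, 0, 1], [0, 0, 1], [0, 0, 0.9]], "rotation": [[0, 0, 0], [0, 0, 0], [0, 0, 0], [0, 0, 0], [0, 0, 0]], "grip": [8, 8, 8, 8, 8]}}

```text
time: 28.48
eef_pos: [0.4453, 0.3618, 0.0829]
tcp_rot: [0.551, 0.835, -0.0, -0.0]
contact_force: [0.2, -0.5, 1.4]
opening: 0.144
```

Call:
{"name": "send_rows", "arguments": {"translation": [[0, 0, 0], [0, 0, 0], [0, 0, 0], [0, 0, -1], [0, 0, -1]], "rotation": [[0, 0, 0], [0, 0, 0], [0, 0, 0], [0, 0, 0], [0, 0, 0]], "grip": [40, 40, 40, 40, 40]}}

```text
time: 29.1
eef_pos: [0.4461, 0.3622, 0.1461]
tcp_rot: [0.551, 0.835, 0.001, 0.0]
contact_force: [-0.1, -0.5, 0.5]
opening: 0.47
```

Call:
{"name": "send_rows", "arguments": {"translation": [[0, 0, -1], [0, 0, 0], [0, 0, 0], [0, 0, 0], [0, 0, 0]], "rotation": [[0, 0, 1], [0, 0, 1], [0, 0, 1], [0, 0, 1], [0, 0, 1]], "grip": [40, 40, 40, 40, 40]}}

```text
time: 29.72
eef_pos: [0.4463, 0.3623, 0.1759]
tcp_rot: [0.719, 0.695, 0.001, 0.0]
contact_force: [0.2, -0.3, 0.1]
opening: 0.469
```

Call:
{"name": "send_rows", "arguments": {"translation": [[0, 0, 0], [0, 0, 0], [0, 0, 0]], "rotation": [[0, 0, 1], [0, 0, 1], [0, 0, 0]], "grip": [40, 40, 10]}}

```text
time: 30.1
eef_pos: [0.4462, 0.3623, 0.1756]
tcp_rot: [0.776, 0.631, 0.001, 0.0]
contact_force: [-0.4, -0.5, -0.4]
opening: 0.27
```

```bash
python3 cuv.py; python3 go.py .5443 .1465 .1 -11.7; python3 - <<'E'
from h import *
c=cam("wrist");cv2.imwrite("pics/w3.png",c[0])
E
```

```text
br [235. 183.] 292.0 (array([0.5432, 0.1415]), np.float64(78.7), array([ 39., 101.]))
br [223. 161.] 291.0 (array([0.619 , 0.1838]), np.float64(78.6), array([ 39., 101.]))
t 30.15 pos [0.4461 0.3622 0.1754] yaw -11.8 tilt 0.10 | rz -0.01 | tx -6.38 ty 4.66 tz 2.51 | F [-0.   0.3  0.2] op 0.181
```

View pics/w3.png

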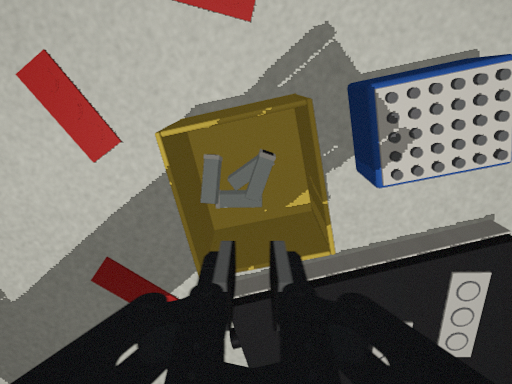

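All four cuvettes are in the bin, around (235,180). Now the first tile.

Call:
{"name": "send_rows", "arguments": {"translation": [[-0.91, 0.665, 0], [-0.91, 0.665, 0], [-0.91, 0.665, 0], [-0.91, 0.665, 0], [-0.91, 0.665, 0]], "rotation": [[0, 0, 0], [0, 0, 0], [0, 0, 0], [0, 0, 0], [0, 0, 0]], "grip": [10, 10, 10, 10, 10]}}

```text
time: 30.82
eef_pos: [0.5159, 0.207, 0.1748]
tcp_rot: [0.776, 0.631, 0.0, 0.0]
contact_force: [-0.4, -0.4, -0.4]
opening: 0.119
```

Call:
{"name": "send_rows", "arguments": {"translation": [[-0.91, 0.665, 0], [-0.91, 0.665, 0], [0, 0, 1], [0, 0, 1], [0, 0, 0]], "rotation": [[0, 0, 0], [0, 0, 0], [0, 0, 0], [0, 0, 0], [0, 0, 0]], "grip": [10, 10, 10, 10, 10]}}

```text
time: 31.45
eef_pos: [0.5412, 0.146, 0.1118]
tcp_rot: [0.776, 0.631, -0.002, -0.002]
contact_force: [-1.4, 0.2, -0.4]
opening: 0.114
```

```bash
python3 - <<'E'
from h import *
c=cam("wrist");cv2.imwrite("pics/w4.png",c[0]);print(proj(c,[.5433,.1416,.0475]))
h=cv2.cvtColor(c[0],cv2.COLOR_BGR2HSV)[...,2]
m=((h>100)*255).astype(np.uint8)
for b,a in rects(m,2000): print(b.mean(0).round(0),a,box(c,b,.0475),b.round().tolist())
E
python3 go.py .5443 .1465 .0525 -11.7
```

```text
[[257.01603612 214.01455835]]
[260. 209.] 6114.5 (array([0.5456, 0.1412]), np.float64(77.0), array([99., 35.])) [[232.0, 278.0], [232.0, 140.0], [289.0, 140.0], [289.0, 278.0]]
[ 50. 256.] 13106.5 (array([0.3887, 0.1261]), np.float64(64.4), array([212.,  63.])) [[0.0, 383.0], [0.0, 130.0], [101.0, 130.0], [101.0, 383.0]]
[369. 122.] 9576.5 (array([0.6219, 0.1831]), np.float64(78.7), array([102.,  36.])) [[331.0, 204.0], [343.0, 36.0], [407.0, 40.0], [395.0, 209.0]]
[481. 192.] 17292.0 (array([0.6897, 0.1004]), np.float64(92.1), array([ 33., 282.])) [[451.0, 0.0], [511.0, 0.0], [511.0, 383.0], [451.0, 383.0]]
[184.  56.] 20518.0 (array([0.5211, 0.2451]), np.float64(168.1), array([202.,  60.])) [[-0.0, 0.0], [368.0, 0.0], [368.0, 112.0], [0.0, 112.0]]
t 31.50 pos [0.5426 0.1463 0.1138] yaw -11.8 tilt 0.12 | rz -0.02 | tx 0.02 ty 0.05 tz 2.04 | F [ 0.  -0.8 -0.8] op 0.123
```

View pics/w4.png

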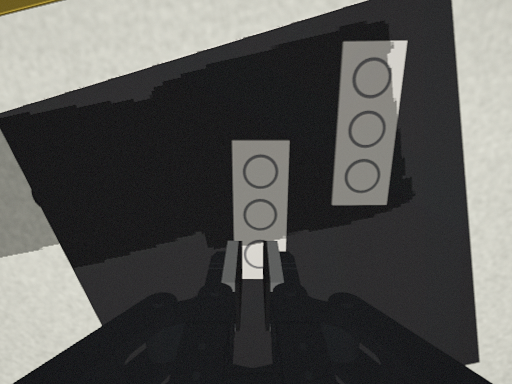

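The wrist view shows the tile centred at (260,209), aligned with the jaws. The other tile is at (369,122). Next I descend to touch it.

Call:
{"name": "send_rows", "arguments": {"translation": [[0, 0.09, 1], [0, 0, 1], [0, 0, 0.1], [0, 0, 0.05], [0, 0, 0]], "rotation": [[0, 0, 0], [0, 0, 0], [0, 0, 0], [0, 0, 0], [0, 0, 0]], "grip": [10, 10, 10, 10, 10]}}

```text
time: 32.12
eef_pos: [0.5472, 0.146, 0.0518]
tcp_rot: [0.776, 0.63, 0.001, 0.001]
contact_force: [0.6, -0.8, -0.2]
opening: 0.116
```

Call:
{"name": "send_rows", "arguments": {"translation": [[0, 0, 0.03], [0, 0, 0]], "rotation": [[0, 0, 0], [0, 0, 0]], "grip": [10, 10]}}

```text
time: 32.38
eef_pos: [0.5462, 0.1458, 0.0495]
tcp_rot: [0.776, 0.63, 0.0, 0.0]
contact_force: [0.7, -0.2, 0.7]
opening: 0.115
```

Call:
{"name": "send_rows", "arguments": {"translation": [[0, 0, 0.05], [0, 0, 0]], "rotation": [[0, 0, 0], [0, 0, 0]], "grip": [10, 10]}}

```text
time: 32.62
eef_pos: [0.5462, 0.1458, 0.0479]
tcp_rot: [0.776, 0.63, 0.0, 0.0]
contact_force: [-0.6, -0.6, 3.7]
opening: 0.115
```

Call:
{"name": "send_rows", "arguments": {"translation": [[0, 0, 0.03], [0, 0, 0]], "rotation": [[0, 0, 0], [0, 0, 0]], "grip": [10, 10]}}

```text
time: 32.88
eef_pos: [0.5462, 0.1458, 0.0478]
tcp_rot: [0.776, 0.63, -0.0, 0.0]
contact_force: [-1.5, -0.6, 7.3]
opening: 0.115
```

Call:
{"name": "send_rows", "arguments": {"translation": [[0, 0, 0.03], [-0.1, 0, 0], [-0.2, 0, 0], [-0.2, 0, 0], [0, 0, 0]], "rotation": [[0, 0, 0], [0, 0, 0], [0, 0, -0.5], [0, 0, -0.5], [0, 0, 0]], "grip": [10, 10, 10, 10, 10]}}

```text
time: 33.5
eef_pos: [0.5451, 0.1318, 0.0478]
tcp_rot: [0.748, 0.663, 0.002, 0.001]
contact_force: [0.8, 2.6, 7.5]
opening: 0.114
```

```bash
cat > tl.py <<'E'
from h import *
def tiles(thr=100):
    c=cam("wrist");h=cv2.cvtColor(c[0],cv2.COLOR_BGR2HSV)[...,2]
    for b,a in rects(((h>thr)*255).astype(np.uint8),2000): print(b.mean(0).round(0),a,box(c,b,.0475))
    return c
if __name__=="__main__": tiles()
E
python3 tl.py;python3 go.py .5455 -.0165 .048 2.7
```

```text
[252. 209.] 6010.5 (array([0.548, 0.156]), np.float64(86.4), array([35., 42.]))
[418. 120.] 20074.5 (array([0.6217, 0.1825]), np.float64(78.7), array([102.,  36.]))
[76. 16.] 2390.0 (array([0.4906, 0.2436]), np.float64(173.1), array([57., 11.]))
t 33.55 pos [0.5451 0.1318 0.0478] yaw -6.9 tilt 0.29 | rz -1.92 | tx -4.94 ty -0.22 tz -0.01 | F [-0.8  1.8  6.4] op 0.117
```

The tile moves with the fingers, so I keep dragging.

Call:
{"name": "send_rows", "arguments": {"translation": [[-0.3, 0, 0], [-0.35, 0, 0], [-0.35, 0, 0], [-0.35, 0, 0], [-0.35, 0, 0]], "rotation": [[0, 0, -0.48], [0, 0, -0.48], [0, 0, -0.48], [0, 0, -0.48], [0, 0, 0]], "grip": [10, 10, 10, 10, 10]}}

```text
time: 34.17
eef_pos: [0.5433, 0.0813, 0.0478]
tcp_rot: [0.69, 0.724, 0.003, 0.001]
contact_force: [-0.3, 4.9, 8.3]
opening: 0.118
```

Call:
{"name": "send_rows", "arguments": {"translation": [[-0.4, 0, 0], [-0.4, 0, 0], [-0.3, 0, 0], [-0.2, 0, 0], [0, 0, 0]], "rotation": [[0, 0, 0], [0, 0, 0], [0, 0, 0], [0, 0, 0], [0, 0, 0]], "grip": [10, 10, 10, 10, 10]}}

```text
time: 34.8
eef_pos: [0.5453, 0.0416, 0.0478]
tcp_rot: [0.69, 0.724, 0.002, 0.001]
contact_force: [-1.5, 2.8, 8.4]
opening: 0.114
```

```bash
python3 tl.py;python3 go.py .5455 -.0165 .048 2.7;python3 cuv.py
```

```text
[249. 247.] 10467.5 (array([0.5441, 0.0424]), np.float64(102.3), array([ 36., 100.]))
[439.  24.] 5830.5 (array([0.613, 0.146]), np.float64(169.7), array([26., 38.]))
t 34.85 pos [0.5453 0.0416 0.0478] yaw 2.7 tilt 0.26 | rz 0.00 | tx -1.93 ty -0.08 tz -0.01 | F [0.1 2.8 8.7] op 0.119
br [223. 161.] 290.0 (array([0.619 , 0.1838]), np.float64(78.6), array([ 39., 101.]))
```

```bash
python3 - <<'E'
from h import *
c=cam("wrist");cv2.imwrite("pics/w5.png",c[0][:,100:450])
E
```

```text
(no output)
```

View pics/w5.png

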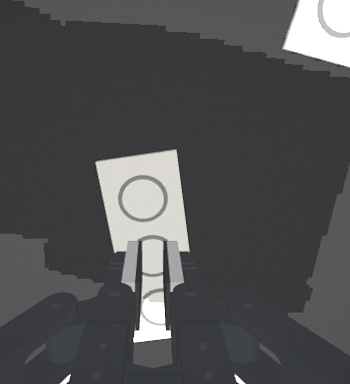

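The tile lags by about 5 mm and has over-rotated by about 9.5° relative to the jaws. I'll turn it back during the next stretch.

Call:
{"name": "send_rows", "arguments": {"translation": [[-0.2, 0, 0], [-0.25, 0, 0], [-0.25, 0, 0], [-0.2, 0, 0], [0, 0, 0]], "rotation": [[0, 0, 0.5], [0, 0, 0.5], [0, 0, 0.5], [0, 0, 0.5], [0, 0, 0]], "grip": [10, 10, 10, 10, 10]}}

```text
time: 35.58
eef_pos: [0.5449, 0.0146, 0.0478]
tcp_rot: [0.751, 0.66, 0.002, 0.001]
contact_force: [-0.3, 2.0, 8.0]
opening: 0.115
```

```bash
python3 tl.py;python3 go.py .5455 -.0165 .048 2.7
```

```text
[446. 336.] 6923.5 (array([ 0.6405, -0.047 ]), np.float64(172.5), array([66., 64.]))
[252. 312.] 2522.0 (array([ 0.5405, -0.0191]), np.float64(83.7), array([19., 67.]))
[241. 226.] 7825.5 (array([0.5424, 0.0278]), np.float64(103.7), array([36., 91.]))
t 35.62 pos [0.5449 0.0146 0.0478] yaw -7.3 tilt 0.27 | rz -2.00 | tx -1.04 ty -0.03 tz -0.01 | F [-0.2  2.2  7.1] op 0.117
```

Call:
{"name": "send_rows", "arguments": {"translation": [[0, 0, -0.6], [0, 0, 0], [0, 0, 0], [0, 0, 0], [0, 0, 0]], "rotation": [[0, 0, 0], [0, 0, -1], [0, 0, -1], [0, 0, -1], [0, 0, -0.9]], "grip": [10, 10, 10, 10, 10]}}

```text
time: 36.25
eef_pos: [0.5426, 0.0141, 0.0641]
tcp_rot: [0.627, 0.779, -0.0, 0.0]
contact_force: [-0.0, 0.4, -1.1]
opening: 0.116
```

```bash
python3 tl.py;python3 go.py .5403 .035 .050 12.3; python3 cuv.py
```

```text
[460. 327.] 3692.5 (array([ 0.6737, -0.016 ]), np.float64(116.3), array([55., 82.]))
[ 72. 282.] 8629.0 (array([ 0.4509, -0.0386]), np.float64(88.8), array([136.,  72.]))
[261. 197.] 6978.0 (array([0.5418, 0.0372]), np.float64(106.6), array([36., 74.]))
[470.  23.] 2502.0 (array([0.6113, 0.136 ]), np.float64(12.4), array([35., 18.]))
t 36.30 pos [0.5427 0.0141 0.0641] yaw 12.5 tilt 0.01 | rz 0.04 | tx 0.70 ty 0.07 tz 0.47 | F [-0.4 -0.8  0.2] op 0.117
br [223. 161.] 291.0 (array([0.619 , 0.1838]), np.float64(78.6), array([ 39., 101.]))
```

Call:
{"name": "send_rows", "arguments": {"translation": [[0.74, 0.12, 0], [0, 0, 0], [0, 0, 0.45], [0, 0, 0.1], [0, 0, 0.1]], "rotation": [[0, 0, 0], [0, 0, -0.8], [0, 0, 0], [0, 0, 0], [0, 0, 0]], "grip": [14, 14, 14, 14, 14]}}

```text
time: 36.98
eef_pos: [0.5415, 0.0367, 0.0477]
tcp_rot: [0.601, 0.799, -0.001, -0.002]
contact_force: [-15.5, 2.4, 35.6]
opening: 0.164
```

Call:
{"name": "send_rows", "arguments": {"translation": [[0, 0, 0], [0, 0, 0]], "rotation": [[0, 0, 0], [0, 0, 0]], "grip": [14, 14]}}

```text
time: 37.22
eef_pos: [0.5415, 0.0367, 0.0477]
tcp_rot: [0.601, 0.799, -0.001, -0.002]
contact_force: [-11.0, 1.2, 23.1]
opening: 0.164
```

Call:
{"name": "send_rows", "arguments": {"translation": [[0, 0, -0.05], [0, 0, 0]], "rotation": [[0, 0, 0], [0, 0, 0]], "grip": [14, 14]}}

```text
time: 37.48
eef_pos: [0.5414, 0.0367, 0.0478]
tcp_rot: [0.601, 0.799, -0.001, -0.001]
contact_force: [-7.0, 1.5, 16.5]
opening: 0.165
```

Call:
{"name": "send_rows", "arguments": {"translation": [[0, 0, 0], [0, 0, 0], [0, 0, 0], [0, 0, 0], [0, 0, 0]], "rotation": [[0, 0, 0.6], [0, 0, 0.6], [0, 0, 0.7], [0, 0, 0.7], [0, 0, 0]], "grip": [14, 14, 14, 14, 14]}}

```text
time: 38.1
eef_pos: [0.5433, 0.036, 0.0478]
tcp_rot: [0.688, 0.726, 0.001, 0.001]
contact_force: [-1.7, 0.1, 11.2]
opening: 0.166
```

```bash
python3 tl.py;python3 go.py .542 -.011 .048 2.7; python3 - <<'E'
from h import *
c=cam("wrist");cv2.imwrite("pics/w6.png",c[0][:,100:450])
E
```

```text
[255. 330.] 2563.5 (array([ 0.547 , -0.0079]), np.float64(87.7), array([48., 25.]))
[244. 239.] 5729.0 (array([0.5391, 0.0441]), np.float64(103.9), array([36., 60.]))
[447.  17.] 4530.0 (array([0.6124, 0.1436]), np.float64(169.5), array([21., 38.]))
t 38.15 pos [0.5433 0.0361 0.0478] yaw 3.1 tilt 0.17 | rz 0.09 | tx -1.57 ty -0.12 tz -0.01 | F [-1.1 -1.6 10.1] op 0.168
```

View pics/w6.png

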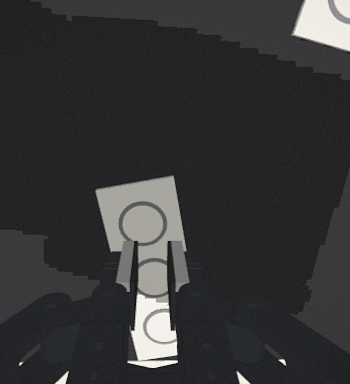

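Call:
{"name": "send_rows", "arguments": {"translation": [[-0.25, 0, 0], [-0.35, 0, 0], [-0.35, 0, 0], [-0.35, 0, 0], [-0.25, 0, 0]], "rotation": [[0, 0, 0], [0, 0, 0], [0, 0, 0], [0, 0, 0], [0, 0, 0]], "grip": [14, 14, 14, 14, 14]}}

```text
time: 38.83
eef_pos: [0.5461, -0.0089, 0.0478]
tcp_rot: [0.688, 0.726, 0.002, 0.0]
contact_force: [0.5, 6.1, 11.5]
opening: 0.165
```

```bash
python3 tl.py;python3 go.py .542 -.011 .048 2.7; cat > tile_top.py <<'E'
# far end / angle of the tile near the edge in the wrist view, fitted from its outline's far corners
E
python3 - <<'E'
from h import *
c=cam("top");show(c,0,"pics/t2.png",(200,138,300,236),5)
E
```

```text
[ 71. 338.] 6760.0 (array([ 0.4531, -0.0633]), np.float64(3.7), array([72., 58.]))
[430. 336.] 8060.0 (array([ 0.6425, -0.0525]), np.float64(2.9), array([82., 63.]))
[254. 324.] 3081.0 (array([ 0.5489, -0.0494]), np.float64(89.5), array([54., 25.]))
[236. 218.] 5803.5 (array([0.5377, 0.0104]), np.float64(111.6), array([36., 46.]))
t 38.88 pos [ 0.5462 -0.0096  0.0478] yaw 3.0 tilt 0.24 | rz 0.07 | tx -0.04 ty -0.14 tz -0.01 | F [-0.3  4.7 10.4] op 0.164
```

Call:
{"name": "send_rows", "arguments": {"translation": [[0, 0, -1], [0, 0, -1], [-0.5, 0.4, -1], [-0.5, 0.3, 0], [0, 0, 0]], "rotation": [[0, 0, 0], [0, 0, -1], [0, 0, -1], [0, 0, -1], [0, 0, 0]], "grip": [55, 55, 55, 55, 55]}}

```text
time: 39.55
eef_pos: [0.5706, -0.0362, 0.1353]
tcp_rot: [0.587, 0.809, -0.0, -0.0]
contact_force: [-1.0, -0.4, -0.4]
opening: 0.642
```

```bash
python3 go.py .562 -.053 .1 18.5; python3 - <<'E'
from h import *
c=cam("wrist");cv2.imwrite("pics/w7.png",c[0])
print(proj(c,[[.5476,-.0147,.0475],[.5502,-.031,.045]]))
E
```

```text
t 39.55 pos [ 0.5706 -0.0362  0.1353] yaw 18.0 tilt 0.03 | rz -0.09 | tx -0.44 ty -0.45 tz 1.18 | F [-1.  -0.4 -0.4] op 0.642
[[231.01817851 160.36206173]
 [228.16770947 181.41885826]]
```

View pics/w7.png

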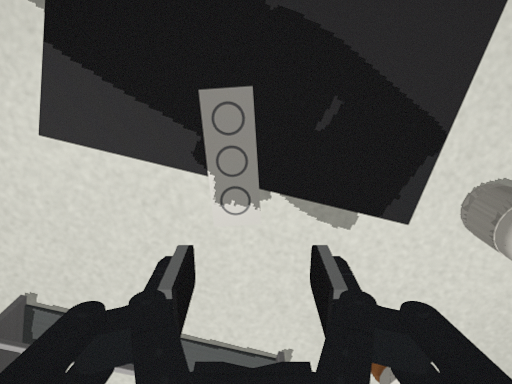

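```bash
python3 - <<'E'
from h import *
c=cam("wrist")
w=ray(c,[[226,88],[228,118],[231.5,161],[235.5,201]],.0488)[:,:2];print(w.round(4))
d=w[0]-w[3];print(np.degrees(np.arctan2(d[1],d[0])))
e=ray(c,[[39,134],[208,176],[259,188],[408,223]],.045)[:,:2];print(e.round(4))
E
```

```text
[[ 0.5293  0.0319]
 [ 0.5361  0.0138]
 [ 0.547  -0.0138]
 [ 0.5584 -0.0415]]
111.63315498399632
[[ 0.414  -0.0379]
 [ 0.5341 -0.0307]
 [ 0.5721 -0.0279]
 [ 0.6883 -0.0193]]
```

The tile centre is at image (231,161) and its angle is 111.6°, with about 34 mm overhanging. I'll straddle the overhanging end, square it while it still rests on the plate, and pull it out a little.

```bash
python3 go.py .5625 -.0531 .032 21.6
```

```text
t 39.65 pos [ 0.5693 -0.0352  0.1342] yaw 18.1 tilt 0.17 | rz -0.70 | tx -0.47 ty -0.43 tz 3.41 | F [-0.5 -0.2 -0.1] op 0.646
```

Call:
{"name": "send_rows", "arguments": {"translation": [[0, 0, 0], [-0.47, -0.43, 0], [0, 0, 1], [0, 0, 1], [0, 0, 0]], "rotation": [[0, 0, -0.7], [0, 0, 0], [0, 0, 0], [0, 0, 0], [0, 0, 0]], "grip": [58, 58, 58, 58, 58], "squeeze": 20}}

```text
time: 40.28
eef_pos: [0.5605, -0.0532, 0.0725]
tcp_rot: [0.562, 0.827, -0.001, -0.004]
contact_force: [-0.1, -0.4, 1.0]
opening: 0.68
```

```bash
python3 go.py .5625 -.0531 .032 21.6
```

```text
t 40.27 pos [ 0.5605 -0.0532  0.0725] yaw 21.6 tilt 0.43 | rz 0.01 | tx -0.02 ty 0.06 tz 1.35 | F [-0.1 -0.4  1. ] op 0.680
```

Call:
{"name": "send_rows", "arguments": {"translation": [[0, 0.03, 0.7], [0, 0, 0.65], [0, 0, 0], [0, 0, 0], [0, 0, 0]], "rotation": [[0, 0, 0], [0, 0, 0], [0, 0, 0], [0, 0, 0], [0, 0, 0]], "grip": [58, 58, 50, 44, 38]}}

```text
time: 40.9
eef_pos: [0.5653, -0.0531, 0.0362]
tcp_rot: [0.561, 0.828, 0.0, 0.001]
contact_force: [-0.7, 0.1, -0.1]
opening: 0.442
```

Call:
{"name": "send_rows", "arguments": {"translation": [[0, 0, 0], [0, 0, 0], [0, 0, 0], [0, 0, 0]], "rotation": [[0, 0, 0], [0, 0, 0], [0, 0, 0], [0, 0, 0]], "grip": [34, 30, 30, 30]}}

```text
time: 41.4
eef_pos: [0.5652, -0.0531, 0.0358]
tcp_rot: [0.561, 0.828, 0.0, 0.001]
contact_force: [1.3, 0.5, 3.4]
opening: 0.411
```

```bash
python3 go.py .5625 -.0531 .032 4
```

```text
t 41.40 pos [ 0.5652 -0.0531  0.0358] yaw 21.8 tilt 0.10 | rz 3.55 | tx 0.01 ty -0.09 tz 0.13 | F [1.3 0.5 3.4] op 0.411
```

Gripped at about 35 mm wide. Next I square it and slide it out slightly.

Call:
{"name": "send_rows", "arguments": {"translation": [[0, 0, -0.04], [-0.1, 0, 0], [-0.1, 0, 0], [-0.1, 0, 0], [0, 0, 0]], "rotation": [[0, 0, 0], [0, 0, 0.8], [0, 0, 0.9], [0, 0, 0.9], [0, 0, 0.9]], "grip": [30, 30, 30, 30, 30], "squeeze": 30}}

```text
time: 42.02
eef_pos: [0.5661, -0.0612, 0.0357]
tcp_rot: [0.681, 0.732, -0.001, -0.001]
contact_force: [-1.3, -0.5, 1.2]
opening: 0.402
```

```bash
python3 go.py .5625 -.0631 .036 2.7; python3 tl.py; python3 - <<'E'
from h import *
c=cam("wrist");cv2.imwrite("pics/w8.png",c[0])
E
```

```text
t 42.02 pos [ 0.5661 -0.0612  0.0357] yaw 4.1 tilt 0.19 | rz 0.29 | tx -0.06 ty -0.12 tz -0.01 | F [-1.3 -0.5  1.2] op 0.402
[253. 213.] 73582.0 (array([ 0.5644, -0.0459]), np.float64(5.6), array([186., 154.]))
```

View pics/w8.png

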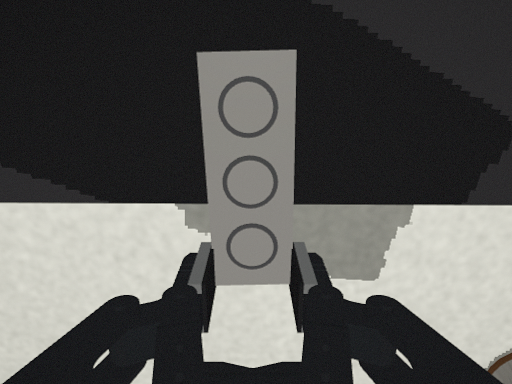

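The tile is square and held by its end, with ring centres at (248,107), (250,182) and (251,247) and the plate edge at row 205. Now lift and carry.

```bash
python3 - <<'E'
from h import *
c=cam("wrist");s=ctrl.get_state()
w=ray(c,[[248,107],[250,182],[251,247],[248,205]],.0488)[:,:2];print(w.round(4));d=w[0]-w[2];print(np.degrees(np.arctan2(d[1],d[0])))
M=R.from_quat(s["tcp_rot"]).as_matrix();v=np.array([*(w[1]-s["eef_pos"][:2]),0]);print("tool offset mm",(M.T@v*1000).round(1))
E
```

```text
[[ 0.5594  0.0101]
 [ 0.5623 -0.0192]
 [ 0.5648 -0.0485]
 [ 0.5622 -0.0292]]
95.27096652007012
tool offset mm [42.2 -1.   0. ]
```

Call:
{"name": "send_rows", "arguments": {"translation": [[0, 0, -0.3], [0, 0, -0.7], [-0.5, 0, -1], [-1, 0, -0.5], [-1, 0, 0]], "rotation": [[0, 0, 0], [0, 0, 0], [0, 0, 0], [0, 0, 0], [0, 0, 0.3]], "grip": [30, 30, 30, 30, 30]}}

```text
time: 42.8
eef_pos: [0.5741, -0.1373, 0.1138]
tcp_rot: [0.69, 0.724, 0.001, 0.002]
contact_force: [0.1, -0.0, -0.5]
opening: 0.403
```

Call:
{"name": "send_rows", "arguments": {"translation": [[-0.5, 0, 0], [0, 0, 0], [0, 0, 0]], "rotation": [[0, 0, 0], [0, 0, 0], [0, 0, 0]], "grip": [30, 30, 30]}}

```text
time: 43.18
eef_pos: [0.5731, -0.1503, 0.1108]
tcp_rot: [0.69, 0.724, -0.0, -0.001]
contact_force: [0.3, -0.9, -0.1]
opening: 0.405
```

```bash
python3 go.py .565 -.287 .1 2.65; python3 - <<'E'
from h import *
c=cam("wrist");cv2.imwrite("pics/w9.png",c[0])
print(proj(c,[[.565,-.247,.05],[.654,-.2209,.05],[.3955,-.2325,.05],[.6541,-.2647,.05],[.3955,-.277,.05]]).round(0))
E
```

```text
t 43.17 pos [ 0.5731 -0.1503  0.1108] yaw 2.8 tilt 0.08 | rz 0.03 | tx -4.54 ty -0.48 tz 0.36 | F [ 0.3 -0.9 -0.1] op 0.405
[[235. 330.]
 [359. 306.]
 [  3. 305.]
 [350. 354.]
 [ 14. 353.]]
```

View pics/w9.png

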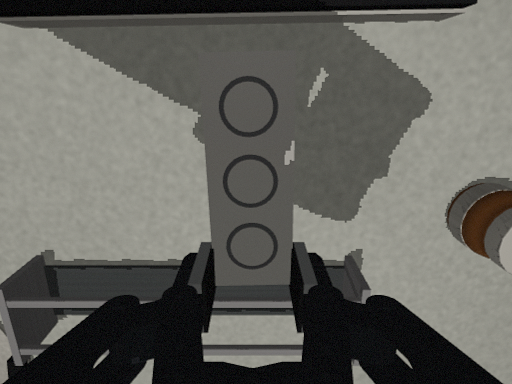

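The rack bars appear at rows ~301 and ~350 (predicted 305 and 353), and the tile is held firmly. I move over the rack, then lower.

Call:
{"name": "send_rows", "arguments": {"translation": [[-0.9, -0.08, 0], [-0.9, -0.08, 0], [-0.9, -0.08, 0], [-0.9, -0.08, 0], [-0.95, -0.07, 0]], "rotation": [[0, 0, 0], [0, 0, 0], [0, 0, 0], [0, 0, 0], [0, 0, 0]], "grip": [30, 30, 30, 30, 30]}}

```text
time: 43.85
eef_pos: [0.5685, -0.2877, 0.111]
tcp_rot: [0.689, 0.724, 0.0, -0.0]
contact_force: [-0.1, -0.3, 0.4]
opening: 0.407
```

Call:
{"name": "send_rows", "arguments": {"translation": [[0, 0, 0], [0, 0, 0.7], [0, 0, 0.7], [0, 0, 0.4], [0, 0, 0]], "rotation": [[0, 0, 0], [0, 0, 0], [0, 0, 0], [0, 0, 0], [0, 0, 0]], "grip": [30, 30, 30, 30, 30]}}

```text
time: 44.48
eef_pos: [0.5673, -0.2868, 0.0549]
tcp_rot: [0.69, 0.724, -0.0, -0.002]
contact_force: [-0.3, 0.4, -0.1]
opening: 0.404
```

```bash
python3 go.py .568 -.287 .042 2.65; python3 - <<'E'
from h import *
c=cam("wrist");cv2.imwrite("pics/w10.png",c[0])
E
```

```text
t 44.48 pos [ 0.5673 -0.2868  0.0549] yaw 2.8 tilt 0.24 | rz 0.03 | tx -0.01 ty 0.02 tz 0.43 | F [-0.3  0.4 -0.1] op 0.404
```

View pics/w10.png

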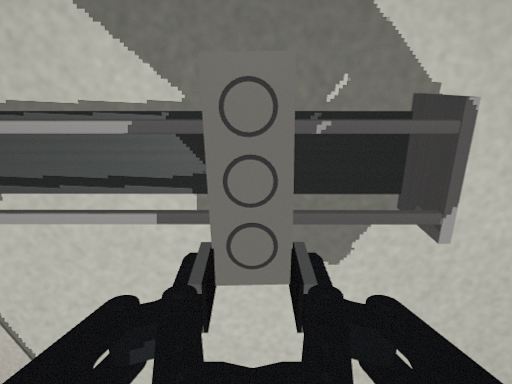

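The tile hangs square over the bars. Its centre ring is at (250,182), and the bars are at rows ~127 and ~217. I check the centring numerically, then lower.

```bash
python3 - <<'E'
from h import *
c=cam("wrist")
a=ray(c,[[150,127],[400,127],[150,218],[400,218],[465,130],[445,218]],.05)[:,:2];print(a.round(4))
print("tile",ray(c,[[250,182]],.0549+.0125))
E
```

```text
[[ 0.52   -0.2281]
 [ 0.6302 -0.2228]
 [ 0.5178 -0.2718]
 [ 0.6384 -0.2659]
 [ 0.6591 -0.2228]
 [ 0.66   -0.2649]]
tile [[ 0.56517366 -0.2460771   0.0674    ]]
```

Call:
{"name": "send_rows", "arguments": {"translation": [[-0.05, 0, 0.25], [0, 0, 0.13], [0, 0, 0.06], [0, 0, 0], [0, 0, 0]], "rotation": [[0, 0, 0], [0, 0, 0], [0, 0, 0], [0, 0, 0], [0, 0, 0]], "grip": [30, 30, 30, 30, 30]}}

```text
time: 45.2
eef_pos: [0.5686, -0.2897, 0.0443]
tcp_rot: [0.69, 0.724, 0.0, 0.0]
contact_force: [0.2, -0.9, -1.2]
opening: 0.404
```

Call:
{"name": "send_rows", "arguments": {"translation": [[0, 0, 0.07], [0, 0, 0]], "rotation": [[0, 0, 0], [0, 0, 0]], "grip": [30, 30]}}

```text
time: 45.45
eef_pos: [0.5683, -0.2895, 0.0418]
tcp_rot: [0.69, 0.724, -0.0, -0.0]
contact_force: [0.0, 1.3, 0.3]
opening: 0.407
```

Call:
{"name": "send_rows", "arguments": {"translation": [[0, 0, 0.05], [0, 0, 0]], "rotation": [[0, 0, 0], [0, 0, 0]], "grip": [30, 30]}}

```text
time: 45.7
eef_pos: [0.5686, -0.2898, 0.0411]
tcp_rot: [0.69, 0.724, -0.0, -0.0]
contact_force: [-1.7, 0.1, 3.3]
opening: 0.401
```

Call:
{"name": "send_rows", "arguments": {"translation": [[0, 0, 0], [0, 0, 0], [0, 0, 0], [0, 0, -0.5], [0, 0, -1]], "rotation": [[0, 0, 0], [0, 0, 0], [0, 0, 0], [0, 0, 0], [0, 0, 0]], "grip": [40, 46, 52, 52, 52]}}

```text
time: 46.32
eef_pos: [0.5676, -0.2891, 0.0852]
tcp_rot: [0.69, 0.724, -0.0, -0.001]
contact_force: [0.5, -0.1, -0.3]
opening: 0.606
```

Call:
{"name": "send_rows", "arguments": {"translation": [[0, 0, -1], [0, 0, -1], [0, 0, -0.7], [0, 0, 0], [0, 0, 0]], "rotation": [[0, 0, 0], [0, 0, 0], [0, 0, 0], [0, 0, 1], [0, 0, 1]], "grip": [52, 52, 52, 52, 52]}}

```text
time: 46.95
eef_pos: [0.5686, -0.2897, 0.1675]
tcp_rot: [0.751, 0.66, 0.0, 0.0]
contact_force: [0.2, -0.3, -0.2]
opening: 0.611
```

```bash
python3 go.py .623 .195 .1 -11.4; python3 - <<'E'
from h import *
c=cam("wrist");cv2.imwrite("pics/w11.png",c[0])
E
```

```text
t 46.95 pos [ 0.5686 -0.2897  0.1675] yaw -7.4 tilt 0.06 | rz 0.80 | tx 16.20 ty -1.42 tz 2.25 | F [ 0.2 -0.3 -0.2] op 0.611
```

View pics/w11.png

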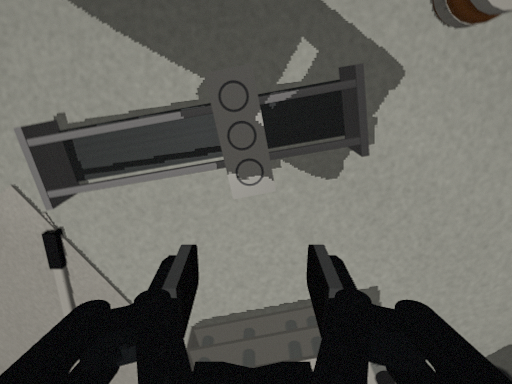

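Tile 1 lies square across both bars, with its centre ring at (241,136). That is 14 pictures viewed, so I rely on numeric checks from here. On to tile 2.

Call:
{"name": "send_rows", "arguments": {"translation": [[0, 0, 0], [0.95, -0.08, 0], [0.95, -0.08, 0], [0.95, -0.08, 0], [0.95, -0.08, 0]], "rotation": [[0, 0, 0.8], [0, 0, 0], [0, 0, 0], [0, 0, 0], [0, 0, 0]], "grip": [14, 14, 14, 14, 14]}}

```text
time: 47.62
eef_pos: [0.5812, -0.1751, 0.1667]
tcp_rot: [0.773, 0.635, -0.0, -0.0]
contact_force: [0.2, 0.4, -0.4]
opening: 0.168
```

Call:
{"name": "send_rows", "arguments": {"translation": [[0.95, -0.08, 0], [0.95, -0.08, 0], [0.95, -0.08, 0], [0.95, -0.08, 0], [0.95, -0.08, 0]], "rotation": [[0, 0, 0], [0, 0, 0], [0, 0, 0], [0, 0, 0], [0, 0, 0]], "grip": [14, 14, 14, 14, 14]}}

```text
time: 48.25
eef_pos: [0.5973, -0.0329, 0.1668]
tcp_rot: [0.773, 0.635, -0.0, -0.0]
contact_force: [-0.2, 0.3, 0.3]
opening: 0.166
```

Call:
{"name": "send_rows", "arguments": {"translation": [[0.95, -0.08, 0], [0.95, -0.08, 0], [0.95, -0.08, 0], [0.95, -0.08, 0], [0.95, -0.08, 0]], "rotation": [[0, 0, 0], [0, 0, 0], [0, 0, 0], [0, 0, 0], [0, 0, 0]], "grip": [14, 14, 14, 14, 14]}}

```text
time: 48.88
eef_pos: [0.6133, 0.1092, 0.1668]
tcp_rot: [0.773, 0.635, -0.0, -0.0]
contact_force: [0.0, -0.0, -0.2]
opening: 0.161
```

Call:
{"name": "send_rows", "arguments": {"translation": [[0.95, -0.08, 0], [0.95, -0.08, 0], [0, 0, 1], [0, 0, 0.6], [0, 0, 0]], "rotation": [[0, 0, 0], [0, 0, 0], [0, 0, 0], [0, 0, 0], [0, 0, 0]], "grip": [14, 14, 14, 14, 14]}}

```text
time: 49.5
eef_pos: [0.6181, 0.1646, 0.1162]
tcp_rot: [0.773, 0.634, -0.002, -0.001]
contact_force: [1.1, 0.2, 0.6]
opening: 0.162
```

```bash
python3 tl.py; python3 go.py .623 .195 .052 -11.4
```

```text
[251. 174.] 7618.0 (array([0.6208, 0.1836]), np.float64(80.3), array([ 36., 100.]))
[256. 192.] 86365.5 (array([0.616, 0.148]), np.float64(92.7), array([286., 288.]))
t 49.55 pos [0.6192 0.1646 0.1177] yaw -11.3 tilt 0.11 | rz 0.03 | tx 1.02 ty -0.08 tz 2.19 | F [-0.2 -0.6 -0. ] op 0.163
```

Call:
{"name": "send_rows", "arguments": {"translation": [[1, -0.06, 0], [0, 0, 1], [0, 0, 1], [0, 0, 0.2], [0, 0, 0]], "rotation": [[0, 0, 0], [0, 0, 0], [0, 0, 0], [0, 0, 0], [0, 0, 0]], "grip": [14, 14, 14, 14, 14]}}

```text
time: 50.18
eef_pos: [0.6245, 0.1947, 0.0535]
tcp_rot: [0.773, 0.634, 0.001, 0.0]
contact_force: [0.5, -0.2, 0.4]
opening: 0.165
```

Call:
{"name": "send_rows", "arguments": {"translation": [[0, 0, 0.1], [0, 0, 0.08], [0, 0, 0]], "rotation": [[0, 0, 0], [0, 0, 0], [0, 0, 0]], "grip": [14, 14, 14]}}

```text
time: 50.55
eef_pos: [0.6244, 0.1949, 0.0479]
tcp_rot: [0.773, 0.634, 0.001, 0.0]
contact_force: [0.3, 0.3, 1.4]
opening: 0.166
```

Call:
{"name": "send_rows", "arguments": {"translation": [[0, 0, 0.08], [-0.1, 0.03, 0], [-0.25, 0.07, 0], [-0.35, 0.09, 0], [-0.35, 0.09, 0]], "rotation": [[0, 0, 0], [0, 0, 0], [0, 0, 0], [0, 0, 0], [0, 0, 0]], "grip": [14, 14, 14, 14, 14]}}

```text
time: 51.18
eef_pos: [0.628, 0.1641, 0.0479]
tcp_rot: [0.773, 0.634, 0.003, 0.0]
contact_force: [-0.5, 4.3, 7.9]
opening: 0.165
```

Call:
{"name": "send_rows", "arguments": {"translation": [[-0.35, 0.09, 0], [-0.35, 0.09, 0], [-0.3, 0.08, 0], [-0.1, 0.03, 0], [0, 0, 0]], "rotation": [[0, 0, 0], [0, 0, 0], [0, 0, 0], [0, 0, 0], [0, 0, 0]], "grip": [14, 14, 14, 14, 14]}}

```text
time: 51.8
eef_pos: [0.6301, 0.1294, 0.0478]
tcp_rot: [0.773, 0.634, 0.003, 0.001]
contact_force: [0.4, 2.6, 7.3]
opening: 0.166
```

```bash
python3 tl.py; python3 go.py .623 .195 .052 -11.4
```

```text
[242. 215.] 5642.5 (array([0.6298, 0.1513]), np.float64(85.9), array([35., 42.]))
[412. 192.] 57276.5 (array([0.7071, 0.1296]), np.float64(92.5), array([ 75., 195.]))
t 51.85 pos [0.6301 0.1294 0.0479] yaw -11.3 tilt 0.32 | rz 0.02 | tx 2.10 ty -0.67 tz -0.14 | F [0.  2.  7.3] op 0.161
```

Call:
{"name": "send_rows", "arguments": {"translation": [[-0.2, 0.05, 0], [-0.35, 0.09, 0], [-0.35, 0.09, 0], [-0.35, 0.09, 0], [-0.35, 0.09, 0]], "rotation": [[0, 0, 0], [0, 0, 0], [0, 0, 0], [0, 0, 0], [0, 0, 0]], "grip": [14, 14, 14, 14, 14]}}

```text
time: 52.48
eef_pos: [0.6329, 0.0803, 0.0478]
tcp_rot: [0.773, 0.634, 0.003, 0.0]
contact_force: [0.8, 5.3, 7.4]
opening: 0.165
```

Call:
{"name": "send_rows", "arguments": {"translation": [[-0.35, 0.09, 0], [-0.35, 0.09, 0], [-0.1, 0.03, 0], [0, 0, 0]], "rotation": [[0, 0, 0], [0, 0, 0], [0, 0, 0], [0, 0, 0]], "grip": [14, 14, 14, 14]}}

```text
time: 52.98
eef_pos: [0.6344, 0.0549, 0.0479]
tcp_rot: [0.773, 0.634, 0.003, 0.001]
contact_force: [-1.2, 2.8, 8.4]
opening: 0.163
```

```bash
python3 tl.py; python3 go.py .623 .195 .052 -11.4; python3 - <<'E'
from h import *
c=cam("wrist");cv2.imwrite("pics/w12.png",c[0][100:384,150:400])
h=cv2.cvtColor(c[0],cv2.COLOR_BGR2HSV)[...,2]
m=((h>100)*255).astype(np.uint8);m[:,330:]=0;m[:,:170]=0
k=max((k for k in cv2.findContours(m,0,2)[0] if cv2.pointPolygonTest(k,(242.,200.),True)>-20),key=cv2.contourArea)
p=cv2.approxPolyDP(k,3,True)[:,0];print(np.c_[p,(ray(c,p,.0475)[:,:2]*1000).round(0)])
E
```

```text
[227. 205.] 6706.5 (array([0.6284, 0.0826]), np.float64(96.8), array([36., 48.]))
[413. 192.] 56865.0 (array([0.7116, 0.055 ]), np.float64(92.5), array([ 74., 195.]))
t 53.02 pos [0.6344 0.0549 0.0479] yaw -11.3 tilt 0.30 | rz 0.02 | tx 4.50 ty -1.30 tz -0.14 | F [0.5 2.1 8.1] op 0.162
[[249. 146. 644. 108.]
 [174. 170. 609. 104.]
 [208. 254. 614.  61.]
 [222. 250. 621.  62.]
 [224. 240. 623.  67.]
 [243. 232. 633.  69.]
 [257. 234. 639.  67.]
 [266. 242. 643.  62.]
 [280. 240. 649.  61.]]
```

Tile 2 is centred at (.632,.056) and at 96.5°, nearly square. I'll re-press farther back so the fingers stay over the plate.

Call:
{"name": "send_rows", "arguments": {"translation": [[0, 0, -0.6], [0, 0, 0], [0, 0, 0], [0, 0, 0], [0, 0, 0]], "rotation": [[0, 0, 0], [0, 0, -0.9], [0, 0, -0.9], [0, 0, -0.9], [0, 0, -0.9]], "grip": [14, 14, 14, 14, 14]}}

```text
time: 53.7
eef_pos: [0.6322, 0.0539, 0.0634]
tcp_rot: [0.663, 0.748, -0.0, 0.0]
contact_force: [-0.3, -0.4, 0.3]
opening: 0.162
```

```bash
cat > far.py <<'E'
from h import *
import sys
c=cam("wrist");h=cv2.cvtColor(c[0],cv2.COLOR_BGR2HSV)[...,2]
m=((h>100)*255).astype(np.uint8);m[:,350:]=0;m[:,:150]=0;m[240:]=0
k=max((k for k in cv2.findContours(m,0,2)[0] if cv2.pointPolygonTest(k,(245.,190.),True)>-20),key=cv2.contourArea)
p=cv2.approxPolyDP(k,3,True)[:,0].astype(float)
a=p[np.argsort(p[:,1])[:2]];a=a[np.argsort(a[:,0])]
w=ray(c,a,.0475)[:,:2];d=w[1]-w[0];u=np.array([-d[1],d[0]])/np.linalg.norm(d)
print("corners",a.tolist(),w.round(4).tolist(),"width",np.linalg.norm(d).round(4),"long",np.degrees(np.arctan2(u[1],u[0])).round(1),"centre",(w.mean(0)-.05*u).round(4))
E
python3 far.py; python3 go.py .630 .074 .052 6.5
```

```text
corners [[216.0, 143.0], [289.0, 143.0]] [[0.6086, 0.1042], [0.6432, 0.1084]] width 0.0348 long 96.9 centre [0.6319 0.0566]
t 53.75 pos [0.6322 0.0539 0.0634] yaw 7.0 tilt 0.02 | rz 0.10 | tx 0.68 ty 0.00 tz 0.38 | F [-0.2 -0.7  0. ] op 0.162
```

Call:
{"name": "send_rows", "arguments": {"translation": [[0.68, 0, 0], [0, 0, 0.35], [0, 0, 0.15], [0, 0, 0.08], [0, 0, 0]], "rotation": [[0, 0, 0], [0, 0, 0], [0, 0, 0], [0, 0, 0], [0, 0, 0]], "grip": [14, 14, 14, 14, 14]}}

```text
time: 54.38
eef_pos: [0.6292, 0.0751, 0.0478]
tcp_rot: [0.664, 0.747, -0.001, -0.002]
contact_force: [-7.9, 1.8, 15.1]
opening: 0.17
```

Call:
{"name": "send_rows", "arguments": {"translation": [[0, 0, 0], [-0.1, 0, 0], [-0.25, 0, 0], [-0.3, 0, 0], [-0.3, 0, 0]], "rotation": [[0, 0, 0], [0, 0, 0], [0, 0, 0], [0, 0, 0], [0, 0, 0]], "grip": [14, 14, 14, 14, 14]}}

```text
time: 55.0
eef_pos: [0.6349, 0.0476, 0.0478]
tcp_rot: [0.665, 0.747, 0.002, 0.0]
contact_force: [-0.4, 5.3, 8.8]
opening: 0.165
```

Call:
{"name": "send_rows", "arguments": {"translation": [[-0.3, 0, 0], [-0.3, 0, 0], [-0.2, 0, 0], [-0.1, 0, 0], [0, 0, 0]], "rotation": [[0, 0, 0], [0, 0, 0], [0, 0, 0], [0, 0, 0], [0, 0, 0]], "grip": [14, 14, 14, 14, 14]}}

```text
time: 55.62
eef_pos: [0.6381, 0.0203, 0.0478]
tcp_rot: [0.665, 0.747, 0.002, 0.001]
contact_force: [-0.8, 4.3, 9.4]
opening: 0.163
```

```bash
python3 far.py; python3 go.py .638 -.002 .048 6.5
```

```text
corners [[202.0, 187.0], [279.0, 175.0]] [[0.6115, 0.0532], [0.6451, 0.0627]] width 0.0349 long 105.8 centre [0.6419 0.0098]
t 55.67 pos [0.6381 0.0203 0.0478] yaw 6.7 tilt 0.24 | rz 0.04 | tx -0.74 ty -0.09 tz -0.01 | F [-1.   3.9  9.8] op 0.164
```

Call:
{"name": "send_rows", "arguments": {"translation": [[-0.15, 0, 0], [-0.25, 0, 0], [-0.25, 0, 0], [-0.15, 0, 0], [0, 0, 0]], "rotation": [[0, 0, 0], [0, 0, 0], [0, 0, 0], [0, 0, 0], [0, 0, 0]], "grip": [14, 14, 14, 14, 14]}}

```text
time: 56.3
eef_pos: [0.641, -0.0038, 0.0478]
tcp_rot: [0.665, 0.747, 0.002, 0.001]
contact_force: [-0.6, 4.8, 9.8]
opening: 0.165
```

```bash
python3 far.py; python3 go.py .638 -.002 .048 6.5
```

```text
corners [[192.0, 185.0], [268.0, 163.0]] [[0.6099, 0.0295], [0.6424, 0.0434]] width 0.0354 long 113.2 centre [ 0.6458 -0.0095]
t 56.35 pos [ 0.641  -0.0038  0.0478] yaw 6.7 tilt 0.23 | rz 0.04 | tx 0.07 ty -0.09 tz -0.01 | F [-0.5  4.4  9.1] op 0.165
```

Call:
{"name": "send_rows", "arguments": {"translation": [[0, 0, -1], [0, 0, -1], [-0.8, 0, -1], [0, 0, 0], [0, 0, 0]], "rotation": [[0, 0, 0], [0, 0, -1], [0, 0, -1], [0, 0, -1], [0, 0, -0.3]], "grip": [58, 58, 58, 58, 58], "squeeze": 20}}

```text
time: 56.98
eef_pos: [0.6439, -0.0285, 0.135]
tcp_rot: [0.55, 0.835, -0.0, -0.0]
contact_force: [-0.4, 0.4, -0.1]
opening: 0.679
```

```bash
python3 far.py; python3 go.py .6623 -.0481 .0345 23.2; python3 - <<'E'
from h import *
c=cam("wrist");cv2.imwrite("pics/w13.png",c[0])
g=cv2.cvtColor(c[0],cv2.COLOR_BGR2GRAY)
z=cv2.HoughCircles(g,cv2.HOUGH_GRADIENT,1,25,param1=80,param2=18,minRadius=11,maxRadius=26)
z=z[0] if z is not None else []
for q in z: print(q.round(1),ray(c,[q[:2]],.0488)[0,:2].round(4))
E
```

```text
corners [[240.0, 104.0], [291.0, 104.0]] [[0.6099, 0.0291], [0.6413, 0.0425]] width 0.0341 long 113.2 centre [ 0.6453 -0.0102]
t 57.02 pos [ 0.6435 -0.0282  0.1344] yaw 23.3 tilt 0.09 | rz 0.02 | tx -0.86 ty 0.32 tz 3.33 | F [-1.2  0.8  0.7] op 0.682
[303.5 340.5  25.4] [ 0.7338 -0.129 ]
[266.5 134.5  14.1] [0.6338 0.018 ]
[264.5 175.5  12.5] [ 0.6444 -0.0091]
[263.5 214.5  12.1] [ 0.6558 -0.0368]
```

The rings confirm the centre at (.6447,−.0094) and an angle of 112°, with about 34 mm overhanging. Now I straddle the overhanging end.

Call:
{"name": "send_rows", "arguments": {"translation": [[-0.84, 0.27, 0], [0, 0, 1], [0, 0, 1], [0, 0, 0.8], [0, 0, 0.48]], "rotation": [[0, 0, 0.1], [0, 0, 0], [0, 0, 0], [0, 0, 0], [0, 0, 0]], "grip": [58, 58, 58, 58, 58]}}

```text
time: 57.7
eef_pos: [0.6599, -0.0476, 0.0342]
tcp_rot: [0.554, 0.833, -0.001, -0.002]
contact_force: [-0.1, -0.9, -0.3]
opening: 0.679
```

Call:
{"name": "send_rows", "arguments": {"translation": [[0, 0, 0], [0, 0, 0], [0, 0, 0], [0, 0, 0], [0, 0, 0]], "rotation": [[0, 0, 0], [0, 0, 0], [0, 0, 0], [0, 0, 0], [0, 0, 0]], "grip": [54, 48, 42, 38, 34]}}

```text
time: 58.32
eef_pos: [0.662, -0.0482, 0.0378]
tcp_rot: [0.554, 0.833, 0.0, 0.001]
contact_force: [-0.6, 0.3, 0.8]
opening: 0.408
```

Call:
{"name": "send_rows", "arguments": {"translation": [[0, 0, 0], [0, 0, 0], [0, 0, 0]], "rotation": [[0, 0, 0], [0, 0, 0], [0, 0, 0]], "grip": [30, 30, 30]}}

```text
time: 58.7
eef_pos: [0.662, -0.0482, 0.0375]
tcp_rot: [0.554, 0.833, 0.0, 0.001]
contact_force: [-0.2, -0.8, 3.6]
opening: 0.409
```

```bash
python3 go.py .6605 -.0483 .0355 4
```

```text
t 58.70 pos [ 0.662  -0.0482  0.0375] yaw 22.8 tilt 0.07 | rz 3.75 | tx 0.00 ty -0.05 tz 0.07 | F [-0.2 -0.8  3.6] op 0.409
```

Gripped. Next I square it and pull it out about 9 mm.

Call:
{"name": "send_rows", "arguments": {"translation": [[0, 0, -0.04], [-0.1, 0, 0], [-0.1, 0, 0], [-0.1, 0, 0], [0, 0, 0]], "rotation": [[0, 0, 0], [0, 0, 0.9], [0, 0, 0.9], [0, 0, 1], [0, 0, 0.9]], "grip": [30, 30, 30, 30, 30], "squeeze": 30}}

```text
time: 59.32
eef_pos: [0.6633, -0.0565, 0.0374]
tcp_rot: [0.681, 0.732, -0.001, -0.001]
contact_force: [-1.3, 0.3, 1.3]
opening: 0.403
```

```bash
cat > rings.py <<'E'
from h import *
s=ctrl.get_state();c=cam("wrist");g=cv2.cvtColor(c[0],cv2.COLOR_BGR2GRAY)
z=cv2.HoughCircles(g,cv2.HOUGH_GRADIENT,1,40,param1=60,param2=18,minRadius=18,maxRadius=36)
M=R.from_quat(s["tcp_rot"]).as_matrix();Z=s["eef_pos"][2]+.0118
for q in z[0]:
    w=ray(c,[q[:2]],Z)[0]
    print(q.round(1),w.round(4),"tool mm",(M.T@(w-s["eef_pos"])*1000).round(1))
E
python3 rings.py; python3 go.py .6605 -.0483 .0355 2.65
```

```text
[251.5 105.5  29.9] [0.6579 0.0153 0.0492] tool mm [ 72.1  -0.3 -11.7]
[251.5 179.5  26.3] [ 0.6599 -0.0138  0.0492] tool mm [ 42.8  -0.3 -11.8]
[249.5 243.5  22.4] [ 0.6611 -0.0429  0.0492] tool mm [ 13.8  -1.2 -11.8]
t 59.38 pos [ 0.6633 -0.0565  0.0375] yaw 4.0 tilt 0.14 | rz 0.27 | tx 0.28 ty -0.08 tz 0.07 | F [-0.4  0.6  1.9] op 0.402
```

Call:
{"name": "send_rows", "arguments": {"translation": [[0, 0, -0.3], [0, 0, -0.7], [0, 0, -1], [0, 0, -0.5], [0, 0, 0]], "rotation": [[0, 0, 0], [0, 0, 0], [0, 0, 0], [0, 0, 0], [0, 0, 0.27]], "grip": [30, 30, 30, 30, 30]}}

```text
time: 60.0
eef_pos: [0.6655, -0.0569, 0.1157]
tcp_rot: [0.689, 0.724, 0.001, 0.002]
contact_force: [-0.3, -0.1, -0.1]
opening: 0.402
```

Call:
{"name": "send_rows", "arguments": {"translation": [[-0.95, -0.78, 0], [-0.95, -0.78, 0], [-0.95, -0.78, 0], [-0.95, -0.78, 0], [-0.95, -0.78, 0]], "rotation": [[0, 0, 0], [0, 0, 0], [0, 0, 0], [0, 0, 0], [0, 0, 0]], "grip": [30, 30, 30, 30, 30]}}

```text
time: 60.62
eef_pos: [0.553, -0.2053, 0.1117]
tcp_rot: [0.689, 0.725, -0.0, -0.001]
contact_force: [0.1, 0.2, -1.2]
opening: 0.409
```

Call:
{"name": "send_rows", "arguments": {"translation": [[-0.95, -0.78, 0], [-0.95, -0.78, 0], [-0.95, -0.78, 0], [0, 0, 0], [0, 0, 0]], "rotation": [[0, 0, 0], [0, 0, 0], [0, 0, 0], [0, 0, 0], [0, 0, 0]], "grip": [30, 30, 30, 30, 30]}}

```text
time: 61.25
eef_pos: [0.4886, -0.2932, 0.1123]
tcp_rot: [0.689, 0.725, 0.0, -0.001]
contact_force: [-0.6, 0.1, -0.3]
opening: 0.404
```

```bash
python3 rings.py; python3 go.py .487 -.2943 .0565 2.65
```

```text
[251.5 104.5  29.4] [ 0.4848 -0.2208  0.1241] tool mm [ 72.4  -0.2 -11.7]
[251.5 179.5  21.8] [ 0.4862 -0.2504  0.1241] tool mm [ 42.8  -0.3 -11.7]
[252.5 245.5  21. ] [ 0.4881 -0.2804  0.1241] tool mm [ 12.8   0.1 -11.8]
[384.5 100.5  18.8] [ 0.5349 -0.2169  0.1241] tool mm [ 73.9  50.  -11.7]
[380.5 149.5  18.8] [ 0.5366 -0.2355  0.1241] tool mm [ 55.2  50.7 -11.8]
[378.5 198.5  21. ] [ 0.5393 -0.256   0.1241] tool mm [ 34.6  52.4 -11.8]
t 61.30 pos [ 0.4889 -0.2929  0.1124] yaw 2.9 tilt 0.08 | rz 0.05 | tx -0.04 ty -0.07 tz 1.86 | F [-0.   0.1 -0.6] op 0.405
```

Call:
{"name": "send_rows", "arguments": {"translation": [[-0.04, -0.07, 0.7], [0, 0, 0.7], [0, 0, 0.45], [0, 0, 0], [0, 0, 0]], "rotation": [[0, 0, 0.04], [0, 0, 0], [0, 0, 0], [0, 0, 0], [0, 0, 0]], "grip": [30, 30, 30, 30, 30]}}

```text
time: 61.92
eef_pos: [0.4875, -0.2953, 0.0583]
tcp_rot: [0.69, 0.724, 0.0, 0.001]
contact_force: [0.1, -0.1, -0.5]
opening: 0.406
```

```bash
python3 go.py .487 -.2943 .044 2.65; python3 - <<'E'
from h import *
c=cam("wrist");cv2.imwrite("pics/w14.png",c[0])
g=cv2.cvtColor(c[0],cv2.COLOR_BGR2GRAY)
z=cv2.HoughCircles(g,cv2.HOUGH_GRADIENT,1,40,param1=60,param2=18,minRadius=15,maxRadius=36)[0]
for q in z: print(q.round(1),ray(c,[q[:2]],.0525 if q[0]>320 else .0683)[0,:2].round(4))
E
```

```text
t 61.92 pos [ 0.4875 -0.2953  0.0583] yaw 2.7 tilt 0.07 | rz 0.02 | tx 0.03 ty -0.01 tz 0.48 | F [ 0.1 -0.1 -0.5] op 0.406
[251.5 104.5  29.4] [ 0.4838 -0.223 ]
[249.5 242.5  22.4] [ 0.4856 -0.282 ]
[251.5 179.5  21.8] [ 0.4852 -0.253 ]
[425.5 165.5  21.7] [ 0.5644 -0.2473]
[439.5 102.5  25.4] [ 0.5644 -0.2194]
[420.5 230.5  21.6] [ 0.5689 -0.2797]
```

View pics/w14.png

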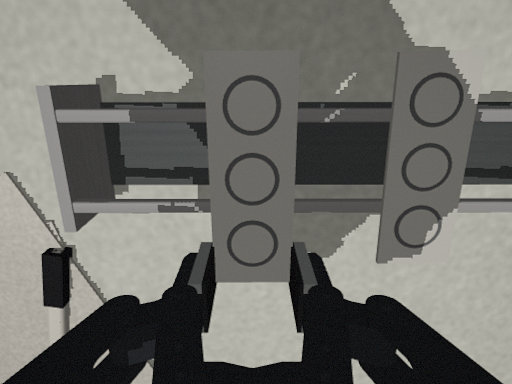

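The held tile is centred over the bars, which are at rows ~116 and ~206, with its ring at (252,180). The first tile is clear, with its ring at (426,166). Lowering.

Call:
{"name": "send_rows", "arguments": {"translation": [[0.03, 0, 0.25], [0, 0, 0.18], [0, 0, 0.06], [0, 0, 0], [0, 0, 0]], "rotation": [[0, 0, 0], [0, 0, 0], [0, 0, 0], [0, 0, 0], [0, 0, 0]], "grip": [30, 30, 30, 30, 30]}}

```text
time: 62.6
eef_pos: [0.4869, -0.2943, 0.0431]
tcp_rot: [0.69, 0.724, 0.0, 0.0]
contact_force: [-1.4, -0.1, 0.2]
opening: 0.406
```

Call:
{"name": "send_rows", "arguments": {"translation": [[0, 0, 0.05], [0, 0, 0]], "rotation": [[0, 0, 0], [0, 0, 0]], "grip": [30, 30]}}

```text
time: 62.85
eef_pos: [0.4869, -0.2944, 0.0423]
tcp_rot: [0.69, 0.724, -0.0, -0.0]
contact_force: [-1.5, 1.5, 5.9]
opening: 0.403
```

In contact (5.9 N). I release and back off.

Call:
{"name": "send_rows", "arguments": {"translation": [[0, 0, 0], [0, 0, 0], [0, 0, 0], [0, 0, -0.5], [0, 0, -1]], "rotation": [[0, 0, 0], [0, 0, 0], [0, 0, 0], [0, 0, 0], [0, 0, 0]], "grip": [40, 46, 52, 52, 52]}}

```text
time: 63.48
eef_pos: [0.486, -0.2936, 0.0862]
tcp_rot: [0.69, 0.724, -0.0, -0.001]
contact_force: [1.1, 0.8, 0.2]
opening: 0.611
```

Call:
{"name": "send_rows", "arguments": {"translation": [[0, 0, -1], [0, 0, -1], [-1, 0, -1], [-1, 0, 0], [0, 0, 0]], "rotation": [[0, 0, 0], [0, 0, 0], [0, 0, 0], [0, 0, 0], [0, 0, 0]], "grip": [52, 52, 52, 52, 52]}}

```text
time: 64.1
eef_pos: [0.4899, -0.3561, 0.1782]
tcp_rot: [0.691, 0.723, -0.0, 0.001]
contact_force: [0.2, 1.4, 0.2]
opening: 0.608
```

```bash
python3 go.py .487 -.36 .2 2.65; python3 - <<'E'
from h import *
c=cam("wrist");t=cam("top");s=cam("scene")
cv2.imwrite("pics/end.png",np.vstack([np.hstack([cv2.resize(c[0],(400,300)),cv2.resize(t[0],(400,300))]),np.hstack([cv2.resize(s[0],(400,300)),cv2.resize(t[0][138:240,140:376],(400,300))])]))
g=cv2.cvtColor(c[0],cv2.COLOR_BGR2GRAY)
z=cv2.HoughCircles(g,cv2.HOUGH_GRADIENT,1,25,param1=60,param2=16,minRadius=9,maxRadius=22)[0]
for q in z:
    w=ray(c,[q[:2]],.0525)[0,:2]
    if -.30<w[1]<-.2: print(q.round(1),w.round(4))
E
```

```text
t 64.10 pos [ 0.4899 -0.3561  0.1782] yaw 2.6 tilt 0.16 | rz -0.01 | tx -0.13 ty -0.10 tz -0.73 | F [0.2 1.4 0.2] op 0.608
[360.5  45.5  15.2] [ 0.5654 -0.2472]
[251.5  49.5  14.5] [ 0.4849 -0.2535]
[352.5  86.5  16.7] [ 0.5636 -0.2763]
[251.5  89.5  12. ] [ 0.4861 -0.2819]
[362.5   3.5  15.4] [ 0.5627 -0.2197]
[250.5   3.5  13.2] [ 0.4828 -0.2233]
```

View pics/end.png

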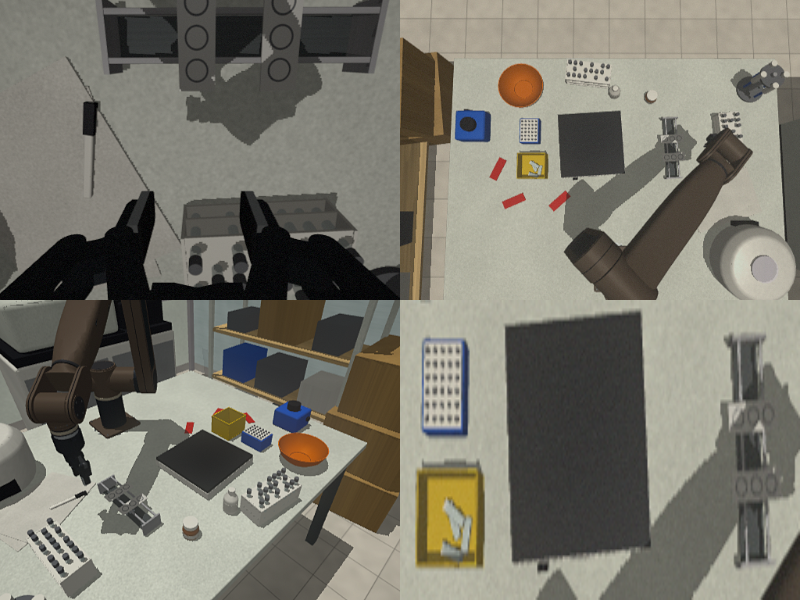

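The final composite shows both tiles side by side, flat and square across the bars. The plate is empty, the cuvettes are in the bin, and the jar, bottle and pen are in place. Signing off.

```bash
python3 -c "
from plant import ticket
print(ticket.sign_off())"
```

```text
the job is handed in; nothing more can be done
None
```

The job is done and handed in at about 64 s of robot time. All four cuvettes went into the yellow bin first, including the one that was knocked aside partway through. The two tiles present (the third was absent) were then slid over the warmer's edge one at a time, picked up by the overhanging end, and laid across the rack.

**Last checks:**
- **Tiles:** the wrist camera put their centres at (.565, −.247) and (.485, −.2535). They are 80 mm apart and within about 2 mm of the bars' midline. Both lie square across the bars and do not overlap.
- **Everything else:** the plate was empty and the cuvettes were in the bin. The jar, bottle and pen looked untouched; I judged that by eye and did not measure it.

**What went less cleanly:**
- **Turning while sliding:** both tiles turned about 20° out of line on the warmer. I gripped each one with about 34 mm overhanging, straightened it and drew it out about 9 mm further before lifting it.
- **Pressing harder than intended:** one press on the first tile reached about 36 N at the fingertips before I eased off.
- **Camera disagreement:** the overhead and wrist cameras differed by 2–3 mm on where the rack was. I used the wrist view for placing.

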